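# Fix the jar tray and fill it for breakfast

## Task

Put the breakfast jar tray into service. First take the T-handle hex key and tighten both hold-down screws of the tray clockwise to their stop, turning only with the key fully home in the socket; then put the key back in its wooden block, push the probe thermometer into the tray's well until its collar rests on the block, and set every jam jar that stands loose on the counter upright in a tray pocket of its own (the stock on the riser and in the bowl stays). Nothing goes into the tray or its well before both screws are tight, and leave the other things on the counter alone.

Things in the scene. Friction and masses are not known exactly. Their poses are not given: they have to be found in the camera images.
- tray: Steel jar tray, fixed, 175 x 175 mm, yaw within 0.25 rad; walls 5 mm thick, 30 mm high, floor 5 mm; cross walls 5 mm thick, 26 mm high make 2 x 2 pockets 80 mm square. Origin: centre of its underside; z up. At its +y and -y sides are 22 mm high lugs with the hold-down screws; at its +x side a 44 mm square, 50 mm high block with the thermometer well.
- screw_left (a joint): Turn of the hold-down screw on the tray's +y lug, rad: 0 loose, grows as it is turned clockwise seen from above, hard stop at 1.5 (tight). It starts between 0.2 and 0.6. Stiff (about 0.08 N m), stays where left.
- screw_right (a joint): The same for the screw on the tray's -y lug.
- socket_left (a point): Centre of the mouth of the left screw's hex socket, 48 mm above the table, 120 mm from the tray centre towards its +y; z up. Turns with the screw; two opposite flats of the socket face its +x and -x. Dark steel screw head 39 mm wide; socket 19.2 mm across flats, 20 mm deep, flat-bottomed.
- socket_right (a point): The same for the right screw, 120 mm from the tray centre towards the tray's -y.
- well (a point): Centre of the mouth of the thermometer well: round, 12 mm wide, 46 mm deep, chamfered, in the top of the 50 mm high block at the tray's +x side (109.5 mm from the tray centre); z up.
- hex_key: T-handle hex key, 106 mm tall, 0.18 to 0.29 kg, upright in its block. Origin: centre of its tip; z up to the handle. Hex shank 18 mm across flats (flats face its +x and -x), tip tapered to 12 mm over the last 5 mm. Round collar 36 mm wide 46 to 52 mm above the tip, resting on the block. Grey cross handle 70 to 106 mm above the tip, 70 mm along x, 24 mm along y (grip it across y).
- key_hole (a point): Centre of the mouth of the round 24 mm hole, 48 mm deep, chamfered, in the top of the fixed wooden key block, 74 x 74 x 50 mm high; z up. With its collar down on the block the key's tip is 46 mm below this point; the key may stand at any yaw.
- thermometer: Probe thermometer, 84 mm tall, 0.09 kg, upright in its rest, a fixed white block 60 x 60 x 50 mm high. Origin: centre of its tip; z up. Steel stem 10 mm wide, tip tapered to 6 mm over the last 4 mm; stop collar 28 mm wide 42 to 48 mm above the tip. White head 52 to 84 mm above the tip, 50 mm along x, 22 mm along y (grip it across y).
- pocket0 (a point): Centre of the floor of a tray pocket, 5 mm above the table: -x +y corner of the tray, 42.5 mm from the tray's centre along each axis; z up.
- pocket1 (a point): Centre of the floor of a tray pocket, 5 mm above the table: -x -y corner of the tray, 42.5 mm from the tray's centre along each axis; z up.
- pocket2 (a point): Centre of the floor of a tray pocket, 5 mm above the table: +x +y corner of the tray, 42.5 mm from the tray's centre along each axis; z up.
- pocket3 (a point): Centre of the floor of a tray pocket, 5 mm above the table: +x -y corner of the tray, 42.5 mm from the tray's centre along each axis; z up.
- jar0: Jam jar, upright on the counter, 62 mm in diameter, 78 mm tall with a white lid as wide, heavy at the bottom, 0.17 to 0.34 kg. Origin: centre of its underside. Two to four of the four jars are there; the others are absent.
- jar1: Jam jar, upright on the counter, 62 mm in diameter, 78 mm tall with a white lid as wide, heavy at the bottom, 0.17 to 0.34 kg. Origin: centre of its underside. Two to four of the four jars are there; the others are absent.
- jar2: Jam jar, upright on the counter, 62 mm in diameter, 78 mm tall with a white lid as wide, heavy at the bottom, 0.17 to 0.34 kg. Origin: centre of its underside. Two to four of the four jars are there; the others are absent.
- jar3: Jam jar, upright on the counter, 62 mm in diameter, 78 mm tall with a white lid as wide, heavy at the bottom, 0.17 to 0.34 kg. Origin: centre of its underside. Two to four of the four jars are there; the others are absent.
- sugar_bowl: White sugar bowl, 100 mm wide; loose, no part of the job, leave it alone. Origin: centre of its underside.
- mug: White mug, 80 mm wide, 90 mm high; loose, no part of the job, leave it alone. Origin: centre of its underside.
- syrup: Amber syrup bottle, 170 mm tall; loose, no part of the job, leave it alone. Origin: centre of its underside.
- coffee_can: Steel can, 84 mm wide, 120 mm tall; loose, no part of the job, leave it alone. Origin: centre of its underside.
- spoon: Steel spoon, 160 mm long; loose, no part of the job, leave it alone. Origin: centre of its underside (spoon: near its middle).
- side_plate: White plate, 140 mm wide, 18 mm high; loose, no part of the job, leave it alone. Origin: centre of its underside.
- napkin_block: Paper block, 60 x 90 x 50 mm; loose, no part of the job, leave it alone. Origin: centre of its underside.
Mind the look-alikes: they are no part of the job. Leave any green look-alike of the thermometer alone. What is shaped like the jar3 but purple is not meant.

How it is judged:
By the outcome, as a careful person would: the job done as asked, in the order asked, and still so for the second after the job is handed in, with the robot touching nothing.
Of jar0, jar1, jar2, jar3 only 2 to 4 are there at a start; the rules pass over those that are not, and their reading is None.
At some moment in a run one of jar0, jar1, jar2, jar3 may be knocked a few centimetres aside while the robot is not near it.
It also fails if it takes over 210 s, if anything falls off the work surface, if the arm or the gripper's body presses on something with over 40 N, if the wrist force passes 120 N, or if a joint passes its speed limit or range.

## Robot

A 6-joint arm with a two-finger parallel gripper is mounted at the origin on the work surface. World frame = base frame: x ahead of the robot, y to its left, z up, the work surface at z = 0. Lengths are in m, angles in rad, forces in N, time in s.
With the tool pointing down it reaches from about 0.4 to 0.825 m from the base axis. Payload 7 kg.
Tool frame: the origin (TCP) lies on the mounting face of the last link; the fingertips stand 178 mm ahead of it and the grasp point (between the pads) lies 159 mm ahead of it; z points along the fingers, y is the direction in which the jaws open and shut (so a half turn about z gives the same grasp; the last joint's range is limited). The gripper opens to 88 mm and grips with 3 to 60 N. Pads are 19 mm wide; open, the fingers measure 130 mm over their backs; the gripper's body (78 mm by 193 mm) begins 47 mm behind the grasp point.
Start: joints at [1.499, 0.359, 0.012, 0, -1.224, -0.288], TCP at [0.238, 0.632, 0.405] pointing down, gripper open.
Joint ranges: [-3.07, 3.07], [-1.43, 2.12], [-1.02, 1.25], [-3.03, 1.67], [-3.05, -0], [-3.03, 3.03]. Speed limits (rad/s): [2.39, 2.39, 3.01, 3.14, 3.14, 3.14].

## Interface

Orientations are given as [roll, pitch, yaw] about the fixed x, y, z axes, in that order (R = Rz(yaw) Ry(pitch) Rx(roll)).
In Python, from station import * gives the robot as it stands.
- The arm moves only by the tool arm_command, never from a script. Its argument "targets" is a list of rows, each a list of 3 entries, a list of its own where there are three numbers: the turn, a rotation vector about the world's x, y, z in rad, then the shift along the world's x, y, z in mm, then the closure, from 0 (fully open) to 1 (shut). In form: [[[wx, wy, wz], [tx, ty, tz], fingers], ...]. A call has 1 to 8 rows; each row shifts and turns the commanded pose from where the row before left it; what a row does not reach is not made up. A row lasts 1/10 s, in which the tool goes at most 50 mm and 8.59 degrees, less where a joint would pass 70% of its speed; a pose out of reach is approached as far as the arm can. A call with a gripper value outside its range is refused whole. The fingers move at their own pace and stop on an object; "squeeze" is the grip in N (left out, the last holds). Time passes only in rows, so rows that do not move let the fingers close. It gives the time, the measured TCP pose, the force and the opening at its end, in the units of the state.
- get_state(): the state, without advancing time (a new reading comes with each control period).
- grab_frame(name): name is "scene" or "top"; returns (picture, depth): 480x640x3 uint8, red, green, blue; 480x640 float32, m along the optical axis (not along the pixel's ray), 0 where there is no reading.
- camera_params(name): a dict with "mtx" (3x3 intrinsics, pixels), "eye" and "orientation" of the camera in the world. Camera axes: x right, y down, z forward; pixel columns grow to the right and rows downward; lengths in m; the calibration is good to about 2 mm. A picture is of the moment at which its call begins. camera_params takes no time and is no camera call.
- job_done(): hands the job in, once; it reports no verdict.
The state is a dict: "t": time; "q": joint angles; "qd": joint speeds; "joint_efforts": joint torques, N m; "eef_pos": TCP position; "ee_rot": TCP orientation; "force": force on the tool from outside, world axes, zero at the start; "moment": the same for the moment, N m; "width": finger opening in m.
Only numpy, scipy, OpenCV 4.12 (cv2) and the standard library are available. Lean on these libraries where they do the work, as an engineer would, in place of code of your own. Each camera call takes 0.05 s, during which the arm holds its last target.

## Working session

There is one attempt and no reset: what is moved stays moved. The work goes in short steps, Python scripts to look and compute and a tool call to move; the robot and the scene stay as the last step left them, time stands still between calls to the robot, and variables do not carry over. Pictures are saved under pics/ and viewed, and the job is handed in when it is done.

Besides the shell and the picture viewer there is one more tool, called after "Emit:" by a JSON object that holds its "name" and its "arguments", one argument or row to a line. arm_command: Moves the arm, as the interface text tells. Its arguments: {"type":"object","properties":{"targets":{"type":"array"},"squeeze":{"type":"number"}},"required":["targets"]}

```bash
mkdir -p pics; ls; cat > h.py <<'E'
from station import *
import numpy as np, cv2
def save(n,img): cv2.imwrite('pics/'+n+'.png',cv2.cvtColor(img,cv2.COLOR_RGB2BGR))
E
python3 - <<'E'
from h import *
for n in ("scene","top"):
    im,d=grab_frame(n); save(n+'0',im); np.savez('pics/'+n+'0.npz',im=im,d=d)
    print(camera_params(n))
print(get_state())
E
```

```text
pics
{'mtx': array([[472.25865596,   0.        , 323.47286309],
       [  0.        , 472.25865596, 238.16814569],
       [  0.        ,   0.        ,   1.        ]]), 'eye': array([ 0.91702044, -0.5114077 ,  0.95430727]), 'orientation': array([-2.54793209,  0.00451352,  0.62002815])}
{'mtx': array([[485.9864152 ,   0.        , 319.88951661],
       [  0.        , 485.9864152 , 240.36152422],
       [  0.        ,   0.        ,   1.        ]]), 'eye': array([ 0.42897343, -0.01444413,  1.17398848]), 'orientation': array([-3.03891814,  0.00876406, -1.58799393])}
{'t': 0.1, 'q': array([ 1.49908592e+00,  3.59312128e-01,  1.11663750e-02, -3.16201928e-04,
       -1.22409977e+00, -2.88087363e-01]), 'qd': array([ 0.00018391, -0.00137678,  0.00128325,  0.00196593, -0.00168266,
        0.00049636]), 'joint_efforts': array([-1.05591800e-03, -5.84163058e+01,  2.93751740e+01,  7.01560915e+00,
        1.02452002e-02, -4.72572151e-05]), 'eef_pos': array([0.23760588, 0.63161669, 0.40382375]), 'ee_rot': array([ 3.14011871e+00, -1.26766904e-04, -3.59905337e-01]), 'force': array([ 0.16020951, -0.04373844,  0.02937905]), 'moment': array([-0.03069962,  0.00452851, -0.00345534]), 'width': 0.08746243170638589}
```

View pics/scene0.png

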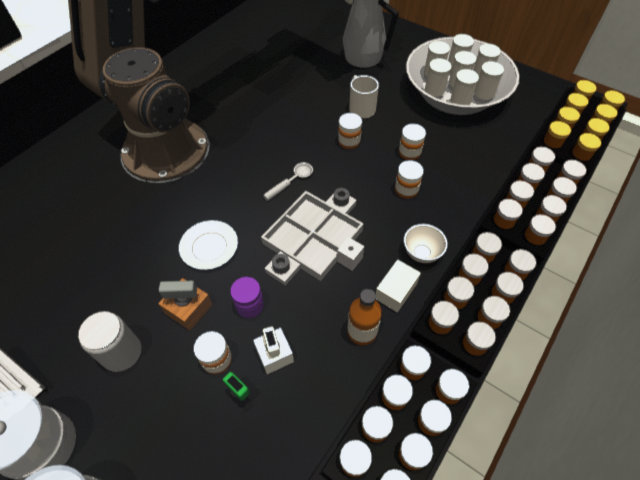

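View pics/top0.png

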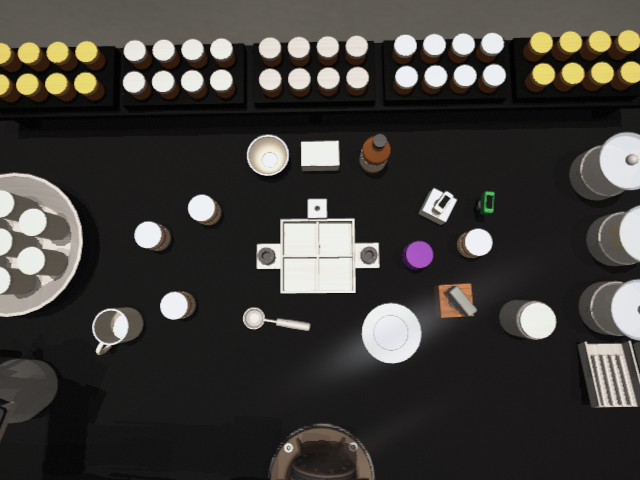

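The top view shows four orange-label jars at (203,208), (151,235), (177,305) and (477,242). The purple jar at (419,255) is a decoy. The key is in its wooden block at (458,299). The white thermometer is at (440,204), with the green look-alike beside it at (488,202). The tray is at (318,256) with screws at (267,256) and (369,255), and its well is at (317,208).

```bash
cat >> h.py <<'E'
from scipy.spatial.transform import Rotation as R
def ray(n,u,v):
    c=camera_params(n); K=c['mtx']
    d=np.array([(u-K[0,2])/K[0,0],(v-K[1,2])/K[1,1],1.0])
    return c['eye'], R.from_euler('xyz',c['orientation']).as_matrix()@d
def onz(n,u,v,z):
    e,d=ray(n,u,v); return e+d*(z-e[2])/d[2]
def ondep(n,u,v,dep):
    e,d=ray(n,u,v); return e+d*dep
def proj(n,P):
    c=camera_params(n); K=c['mtx']
    p=R.from_euler('xyz',c['orientation']).as_matrix().T@(np.asarray(P)-c['eye'])
    return K[0,0]*p[0]/p[2]+K[0,2],K[1,1]*p[1]/p[2]+K[1,2]
def cloud(n,d):
    c=camera_params(n);K=c['mtx']
    v,u=np.mgrid[:480,:640]
    P=np.stack([(u-K[0,2])/K[0,0]*d,(v-K[1,2])/K[1,1]*d,d],-1)
    return P@R.from_euler('xyz',c['orientation']).as_matrix().T+c['eye']
E
python3 - <<'E'
from h import *
D=np.load('pics/top0.npz');im,d=D['im'],D['d'];S=np.load('pics/scene0.npz')
c=cloud('top',d); cs=cloud('scene',S['d'])
np.set_printoptions(precision=4,suppress=True)
for nm,u,v in [('jarA',203,203),('jarB',149,231),('jarC',175,303),('jarD',478,240),('key',460,300),('kblk',447,288),('therm',443,200),('well blk',317,200),('traywall',318,220),('pocket',300,240),('screw L',267,247),('table',330,360)]:
    print(nm,c[v,u])
for nm,u,v in [('jar B?',350,121),('A',412,168),('D',209,341),('key',180,288),('th',268,333)]: print(nm,cs[v,u])
def crop(im,x0,y0,w,h,s): return cv2.resize(im[y0:y0+h,x0:x0+w],None,fx=s,fy=s,interpolation=cv2.INTER_CUBIC)
save('c1',np.hstack([crop(im,400,180,120,150,4)]))
save('c2',crop(im,240,190,150,110,5))
save('c3',crop(S['im'],150,260,160,140,4))
save('c4',crop(S['im'],250,170,130,115,5))
E
```

```text
jarA [0.6329 0.2594 0.0781]
jarB [0.5699 0.3803 0.0833]
jarC [0.4067 0.3204 0.0788]
jarD [ 0.5366 -0.3648  0.0761]
key [ 0.4033 -0.3089  0.1086]
kblk [ 0.4297 -0.2968  0.0493]
therm [ 0.6272 -0.2861  0.0906]
well blk [ 0.6407 -0.0014  0.0473]
traywall [ 0.596  -0.0028  0.0284]
pocket [0.5514 0.0418 0.0048]
screw L [0.5339 0.1195 0.0254]
table [ 0.2648 -0.0253 -0.0005]
jar B? [0.4047 0.3227 0.0731]
A [0.6264 0.2688 0.075 ]
D [ 0.5281 -0.3589  0.0769]
key [ 0.4147 -0.3149  0.1055]
th [ 0.6165 -0.2828  0.0908]
```

View pics/c1.png

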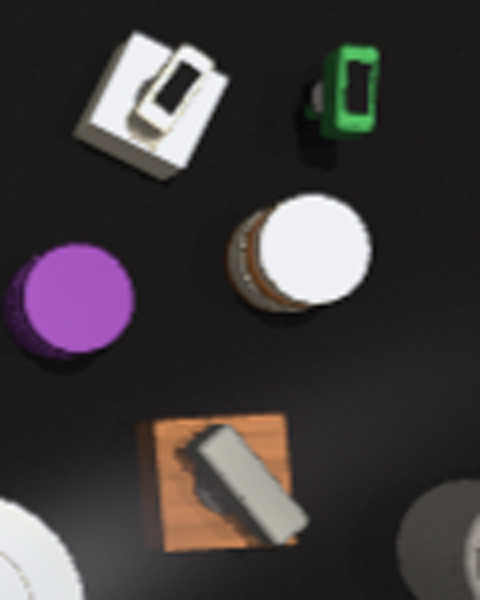

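View pics/c2.png

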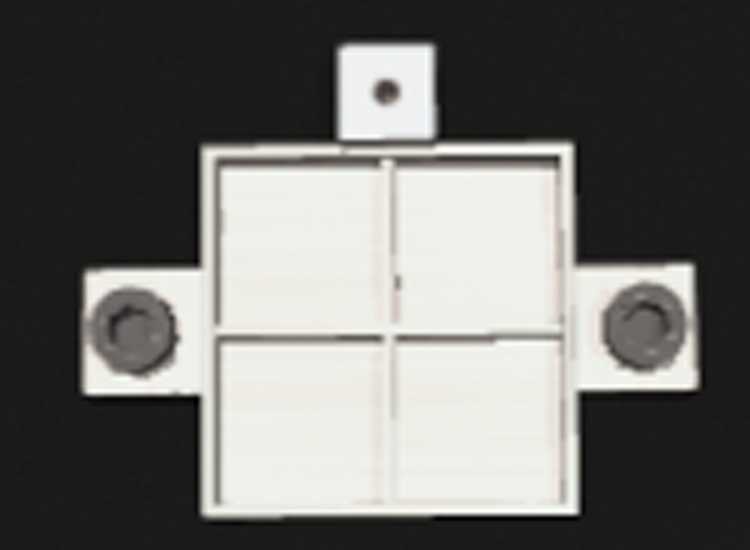

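View pics/c3.png

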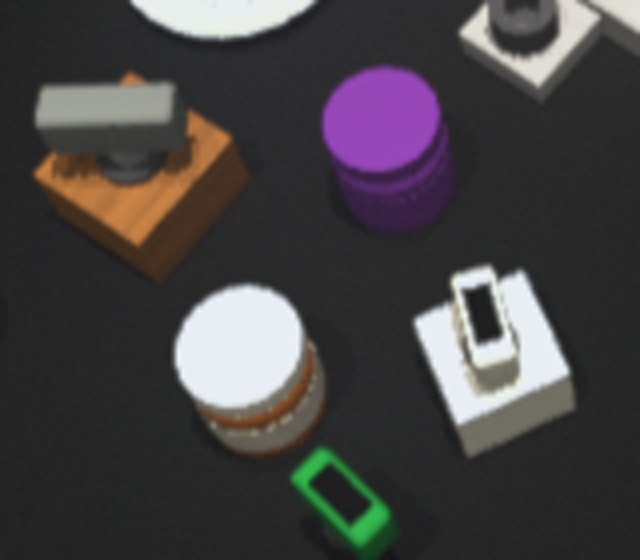

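View pics/c4.png

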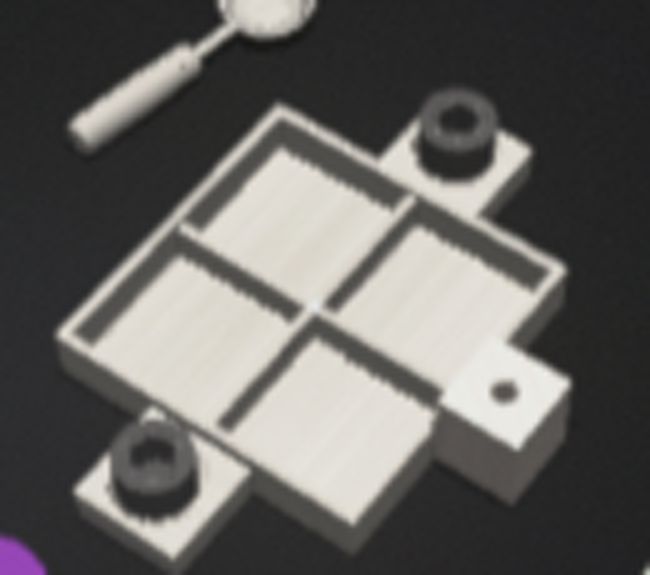

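The crops confirm the identities: the grey T-handle is in the wooden block, the white thermometer is in the white block, and the green and purple items are the look-alikes. Now for precise measurements.

```bash
cat > meas.py <<'E'
from h import *
np.set_printoptions(precision=4,suppress=True)
def facerect(n,d,ctr,rad,zlo,zhi,zplane):
    c=cloud(n,d); m=(np.hypot(c[...,0]-ctr[0],c[...,1]-ctr[1])<rad)&(c[...,2]>zlo)&(c[...,2]<zhi)&(d>0)
    k,l,st,ce=cv2.connectedComponentsWithStats(m.astype(np.uint8)); 
    i=1+np.argmax(st[1:,4]); m=l==i
    vv,uu=np.nonzero(m)
    P=np.array([onz(n,u,v,zplane)[:2] for u,v in zip(uu,vv)])
    r=cv2.minAreaRect((P*1000).astype(np.float32))
    return r,P.mean(0),c[m][:,2].mean(),len(P)
E
python3 - <<'E'
from meas import *
for n in('top','scene'):
    D=np.load(f'pics/{n}0.npz');d=D['d']
    for nm,ct,rad,lo,hi,z in [('key',(.408,-.312),.06,.098,.118,.110),('kblk',(.408,-.312),.06,.040,.058,.05),('therm',(.622,-.285),.05,.083,.1,.092),('tblk',(.622,-.285),.055,.042,.058,.05),
      ('A',(.63,.264),.05,.066,.09,.078),('B',(.568,.381),.05,.066,.09,.078),('C',(.406,.321),.05,.066,.09,.078),('D',(.533,-.362),.05,.066,.09,.078),
      ('traytop',(.515,0),.14,.021,.034,.03),('wellblk',(.625,0),.05,.04,.058,.05),('sL',(.515,.12),.035,.04,.056,.048),('sR',(.515,-.12),.035,.04,.056,.048)]:
        try: r,m,zz,k=facerect(n,d,ct,rad,lo,hi,z); print(n,nm,'c',np.round(r[0],1),'size',np.round(r[1],1),'ang',round(r[2],1),'mean',m*1000,'z',round(zz*1000,1),k)
        except Exception as e: print(n,nm,e)
E
```

```text
top key c [ 401.9 -312.3] size [71.3 25.3] ang 37.7 mean [ 401.72   -312.3723] z 109.6 383
top kblk c [ 400.8 -305.4] size [73.7 61.4] ang 1.4 mean [ 394.2173 -294.4788] z 50.5 485
top therm c [ 622.2 -284.2] size [22.3 51.7] ang 53.5 mean [ 622.5741 -284.5777] z 91.8 222
top tblk c [ 622.6 -285. ] size [60.2 61.8] ang 61.7 mean [ 621.0403 -282.3251] z 50.2 457
top A c [621.5 262.9] size [62.2 60.2] ang 88.9 mean [621.4121 263.5668] z 78.4 587
top B c [561.5 384.3] size [62.7 60.4] ang 45.0 mean [561.7335 384.5924] z 78.3 607
top C time passes only in moves, steps and waits
top D c [ 532.  -361.7] size [63.5 59.1] ang 89.0 mean [ 531.6513 -362.1068] z 78.0 616
top traytop c [511.8  -0. ] size [276.5 172.7] ang 88.9 mean [514.4865   0.6343] z 27.1 1476
top wellblk c [620.1   1.3] size [42.2 45. ] ang 89.0 mean [620.5817   0.3182] z 50.2 342
top sL c [513.2 121.6] size [37.2 37.4] ang 89.6 mean [512.4177 121.2356] z 48.6 171
top sR c [ 509.6 -118.2] size [36. 38.] ang 43.7 mean [ 509.8639 -118.4738] z 48.5 167
scene key time passes only in moves, steps and waits
scene kblk c [ 408.7 -3
[... 229 characters left out ...]
2989 -292.1839] z 48.1 630
scene A c [627.9 255. ] size [59.1 67.5] ang 28.9 mean [628.5217 255.1338] z 74.4 412
scene B c [569.3 374.7] size [59.7 70.9] ang 16.0 mean [569.3215 375.7231] z 74.1 350
scene C c [410.6 313.8] size [59.2 66.1] ang 34.5 mean [410.318  314.4697] z 74.1 333
scene D time passes only in moves, steps and waits
scene traytop c [538.3 -25. ] size [234.2 219.6] ang 88.5 mean [521.2224 -15.2969] z 25.7 1172
scene wellblk c [626.6  -6.2] size [48.4 46. ] ang 89.0 mean [626.4034  -5.9883] z 47.0 346
scene sL c [518.  115.1] size [34.7 41.4] ang 34.8 mean [518.1342 114.9338] z 45.0 140
scene sR c [ 515.3 -123.6] size [36.  39.8] ang 37.9 mean [ 515.6936 -123.7691] z 45.5 181
```

Emit:
{"name": "arm_command", "arguments": {
  "targets": [
    [[0, 0, -0.1], [22, -41, 0], 0],
    [[0, 0, -0.1], [22, -41, 0], 0],
    [[0, 0, -0.1], [22, -41, 0], 0],
    [[0, 0, -0.1], [22, -41, 0], 0],
    [[0, 0, -0.1], [22, -41, 0], 0],
    [[0, 0, -0.1], [22, -41, 0], 0],
    [[0, 0, -0.1], [22, -41, 0], 0],
    [[0, 0, -0.1], [22, -41, 0], 0]
  ],
  "squeeze": 20
}}

```text
t: 0.9
eef_pos: [0.414, 0.3019, 0.4046]
ee_rot: [3.142, 0.0, -1.164]
force: [1.1, 1.3, 0.1]
width: 0.0874
```

Emit:
{"name": "arm_command", "arguments": {
  "targets": [
    [[0, 0, -0.1], [22, -41, 0], 0],
    [[0, 0, -0.1], [22, -41, 0], 0],
    [[0, 0, -0.1], [22, -41, 0], 0],
    [[0, 0, -0.1], [22, -41, 0], 0],
    [[0, 0, -0.1], [22, -41, 0], 0],
    [[0, 0, -0.1], [-13, -46, 0], 0],
    [[0, 0, -0.1], [-13, -46, 0], 0],
    [[0, 0, -0.1], [-13, -46, 0], 0]
  ]
}}

```text
t: 1.7
eef_pos: [0.4839, -0.041, 0.4042]
ee_rot: [3.141, -0.0, -1.964]
force: [0.4, -0.5, -0.1]
width: 0.0876
```

Emit:
{"name": "arm_command", "arguments": {
  "targets": [
    [[0, 0, -0.1], [-13, -46, 0], 0],
    [[0, 0, -0.1], [-13, -46, 0], 0],
    [[0, 0, -0.1], [-13, -46, -15], 0],
    [[0, 0, -0.1], [-13, -46, -15], 0],
    [[0, 0, -0.1], [-13, -46, -15], 0],
    [[0, 0, -0.02], [-13, -46, -15], 0],
    [[0, 0, 0], [0, 0, 0], 0]
  ]
}}

```text
t: 2.4
eef_pos: [0.4042, -0.3186, 0.3421]
ee_rot: [3.138, -0.003, -2.486]
force: [-0.6, 0.3, -0.7]
width: 0.0874
```

```bash
cat > h2.py <<'E'
import h
_c={}
_o=h.camera_params
def cp(n):
    if n not in _c:_c[n]=_o(n)
    return _c[n]
h.camera_params=cp
from meas import *
def grab(tag):
    for n in ('top','scene'):
        im,d=grab_frame(n); save(f'{n}_{tag}',im); np.savez(f'pics/{n}_{tag}.npz',im=im,d=d)
def st():
    s=get_state(); print('t',round(s['t'],2),'p',np.round(s['eef_pos']*1000,1),'rot',np.round(s['ee_rot'],3),'F',np.round(s['force'],1),'M',np.round(s['moment'],2),'w',round(s['width']*1000,1),'q6',round(s['q'][5],2)); return s
E
python3 - <<'E'
from h2 import *
grab('1'); st()
E
```

```text
t 2.5 p [ 405.9 -316.   343.9] rot [ 3.14  -0.001 -2.483] F [ 0.6 -0.3  0.2] M [ 0.14 -0.18  0.02] w 87.8 q6 -0.63
```

```bash
python3 - <<'E'
from h2 import *
def crop(im,x0,y0,w,h,s): return cv2.resize(im[y0:y0+h,x0:x0+w],None,fx=s,fy=s,interpolation=cv2.INTER_CUBIC)
a=np.load('pics/top_1.npz')['im'];b=np.load('pics/scene_1.npz')['im']
T=get_state()
p=T['eef_pos'];Rm=R.from_euler('xyz',T['ee_rot']).as_matrix()
for n in('top','scene'):
    for l in [(0,.044,.178),(0,-.044,.178),(0,.065,.178),(0,-.065,.178)]:
        print(n,l,np.round(proj(n,p+Rm@np.array(l)),1), p+Rm@np.array(l))
save('c5',crop(a,400,200,160,150,4)); save('c6',crop(b,100,180,200,150,4))
E
```

```text
top (0, 0.044, 0.178) [454.7 312.9] [ 0.3787 -0.2811  0.166 ]
top (0, -0.044, 0.178) [487.4 285.9] [ 0.4325 -0.3506  0.1658]
top (0, 0.065, 0.178) [446.9 319.4] [ 0.3658 -0.2644  0.166 ]
top (0, -0.065, 0.178) [495.1 279.5] [ 0.4454 -0.3672  0.1658]
scene (0, 0.044, 0.178) [171.5 251.8] [ 0.3787 -0.2811  0.166 ]
scene (0, -0.044, 0.178) [164.9 291.5] [ 0.4325 -0.3506  0.1658]
scene (0, 0.065, 0.178) [173. 243.] [ 0.3658 -0.2644  0.166 ]
scene (0, -0.065, 0.178) [163.2 301.6] [ 0.4454 -0.3672  0.1658]
```

View pics/c5.png

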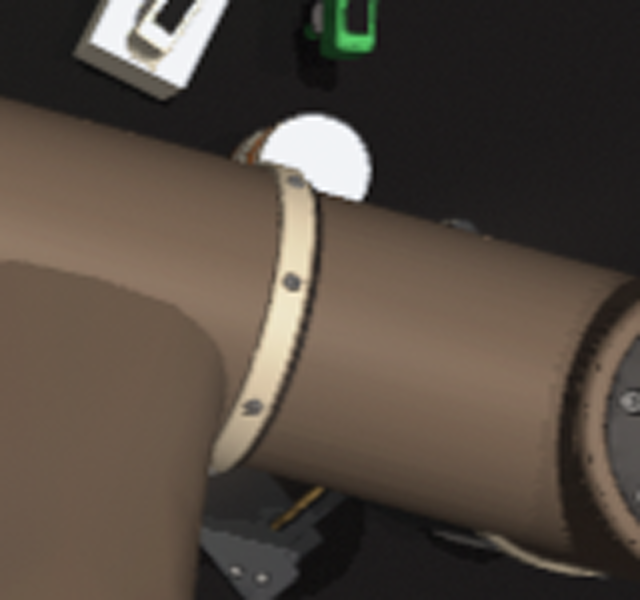

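View pics/c6.png

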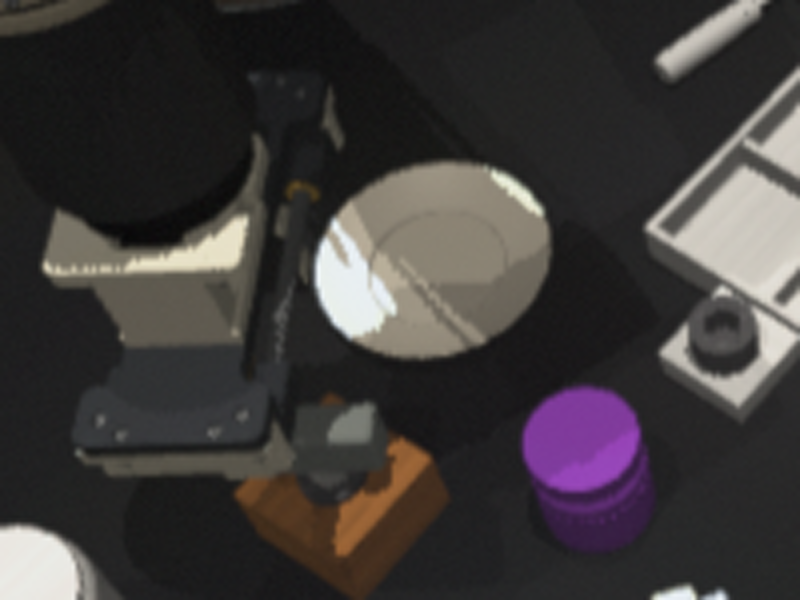

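```bash
python3 - <<'E'
from h2 import *
T=get_state();p=T['eef_pos'];Rm=R.from_euler('xyz',T['ee_rot']).as_matrix()
for n in('scene','top'):
    D=np.load(f'pics/{n}_1.npz');c=cloud(n,D['d']);L=(c-p)@Rm
    m=(np.abs(L[...,0])<.06)&(np.abs(L[...,1])<.11)&(L[...,2]>.09)&(L[...,2]<.20)
    print(n,m.sum())
    P=L[m]*1000
    for lo in range(90,200,8):
        q=P[(P[:,2]>=lo)&(P[:,2]<lo+8)]
        if len(q): 
            for s in(1,-1):
                k=q[q[:,1]*s>0]
                if len(k): print(lo,s,len(k),'x',np.percentile(k[:,0],[2,50,98]).round(0),'y',np.percentile(k[:,1],[2,50,98]).round(0))
E
```

```text
scene 834
90 1 178 x [-38. -29. -21.] y [ 3. 53. 80.]
90 -1 166 x [-38. -29.  37.] y [-96. -55.  -4.]
98 1 97 x [-39. -30. -19.] y [ 3. 43. 83.]
98 -1 134 x [-38. -29.  35.] y [-91. -68.  -4.]
106 1 30 x [-38. -36. -15.] y [44. 48. 84.]
106 -1 102 x [-38.  -3.  38.] y [-91. -90. -60.]
114 1 3 x [-13. -12. -11.] y [46. 49. 49.]
114 -1 9 x [-32.   6.  21.] y [-89. -89. -88.]
122 1 6 x [-11. -10.  -9.] y [46. 47. 57.]
130 1 19 x [-11.  -9.  -5.] y [42. 46. 59.]
138 1 7 x [-7. -5. -3.] y [42. 43. 44.]
146 1 6 x [-5. -1.  1.] y [42. 43. 43.]
154 1 10 x [-8.  0.  4.] y [42. 42. 52.]
162 1 14 x [-11. -10.   4.] y [41. 49. 56.]
162 -1 3 x [-1.  8. 11.] y [-62. -62. -61.]
170 1 21 x [-11.  -7.  10.] y [42. 44. 56.]
170 -1 22 x [-9.  1. 10.] y [-62. -61. -59.]
178 1 7 x [-9. -7.  8.] y [41. 42. 47.]
top 71
90 1 71 x [-6. 15. 42.] y [50. 58. 64.]
```

```bash
python3 - <<'E'
from h2 import *
for n in('top','scene'):
    D=np.load(f'pics/{n}0.npz');c=cloud(n,D['d']);
    r=np.hypot(c[...,0],c[...,1])
    for lo,hi in [(.004,.012),(.012,.02),(.02,.03),(.04,.06)]:
        m=(r<.16)&(c[...,2]>lo)&(c[...,2]<hi)&(D['d']>0); P=c[m]
        if len(P)<30: continue
        from scipy.optimize import least_squares
        ang=np.arctan2(P[:,1],P[:,0]); 
        # outermost per angle bin
        o=[]
        for b in np.arange(-np.pi,np.pi,.15):
            k=P[(ang>=b)&(ang<b+.15)]
            if len(k)>2: o.append(k[np.argmax(np.hypot(k[:,0],k[:,1]))])
        o=np.array(o)
        f=least_squares(lambda x:np.hypot(o[:,0]-x[0],o[:,1]-x[1])-x[2],[0,0,.1],loss='soft_l1',f_scale=.002)
        print(n,lo,len(P),len(o),f.x*1000, np.sqrt(np.mean(f.fun**2))*1000)
    m=(r>.2)&(r<.35)&(abs(c[...,1])<.1)&(D['d']>0)&(c[...,0]>.15);print('table z',np.median(c[m][:,2])*1000)
E
```

```text
top 0.004 743 22 [  3.0734   0.6855 154.3512] 2.5656144475078615
top 0.012 1674 22 [ -0.5154   1.8954 115.6493] 0.4766553115448832
top 0.02 191 19 [-3.3228  0.7322 84.3921] 14.015256483701892
top 0.04 174 10 [-5.2895 -1.2233 82.0634] 8.382808197362625
table z 0.7059052332099025
scene 0.004 978 29 [  3.0322  -2.4772 117.2054] 11.581342507434906
scene 0.012 634 29 [  5.0939  -3.8584 113.2177] 1.9771758576368164
scene 0.02 260 18 [-10.6445   4.713   96.7589] 8.890073919741344
scene 0.04 463 22 [-6.6139  1.8301 87.4336] 7.582751059897015
table z -2.235861545812623
```

```bash
python3 - <<'E'
from h2 import *
def crop(im,x0,y0,w,h,s): return cv2.resize(im[y0:y0+h,x0:x0+w],None,fx=s,fy=s,interpolation=cv2.INTER_CUBIC)
a=np.load('pics/top0.npz')['im'];b=np.load('pics/scene0.npz')['im']
x=crop(a,250,410,140,70,5);y=crop(b,110,100,110,95,5)
save('c7',x);save('c8',y)
E
```

```text
(no output)
```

View pics/c7.png

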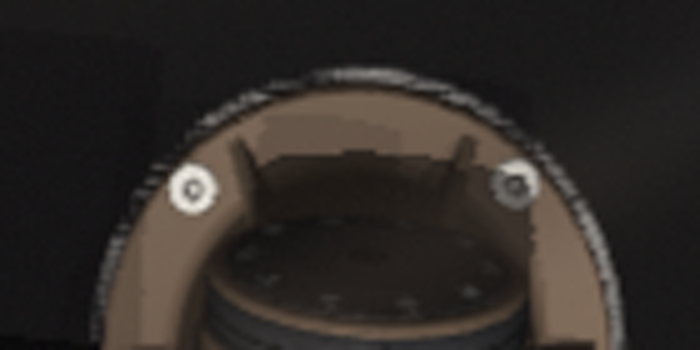

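View pics/c8.png

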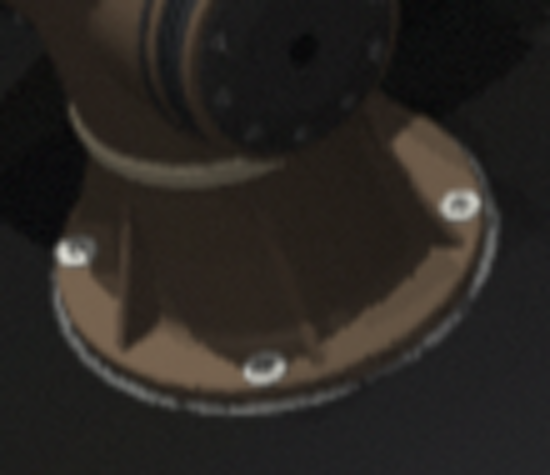

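```bash
python3 - <<'E'
from h2 import *
T=st();p=T['eef_pos'];Rm=R.from_euler('xyz',T['ee_rot']).as_matrix()
for n,t in(('scene','0'),('scene','_1'),('top','0')):
    D=np.load(f'pics/{n}{t}.npz');c=cloud(n,D['d']);L=((c-p)@Rm)*1000
    m=(np.hypot(c[...,0]-.405,c[...,1]+.315)<.055)&(c[...,2]>.095)&(c[...,2]<.115)&(D['d']>0)
    P=L[m]; print(n,t,len(P),'x',np.percentile(P[:,0],[2,50,98]).round(1),'y',np.percentile(P[:,1],[2,50,98]).round(1),'z',np.percentile(P[:,2],[2,50,98]).round(1))
    # handle top only
    q=P[P[:,2]<np.percentile(P[:,2],60)]; print(q.mean(0).round(1))
# known tray yaw check etc. gripper symmetric edges
D=np.load('pics/scene_1.npz');c=cloud('scene',D['d']);L=((c-p)@Rm)*1000
m=(abs(L[...,0])<45)&(abs(L[...,1])<110)&(L[...,2]>60)&(L[...,2]<185)
P=L[m]
print('body y',np.percentile(P[:,1],[0.2,1,99,99.8]),'x',np.percentile(P[:,0],[.2,1,99,99.8]),'zmax',np.percentile(P[:,2],[99,99.8]))
E
```

```text
t 2.5 p [ 405.9 -316.   343.9] rot [ 3.14  -0.001 -2.483] F [ 0.6 -0.3  0.2] M [ 0.14 -0.18  0.02] w 87.8 q6 -0.63
scene 0 443 x [-33.4  -1.2  33. ] y [-13.1  -4.4   9.6] z [233.2 236.5 247.3]
[ -0.3  -1.5 235.3]
scene _1 272 x [-34.  -15.    5.3] y [-13.4  -5.    9.8] z [232.7 236.8 248.4]
[-13.7  -1.6 235.4]
top 0 393 x [-32.3   1.3  35.1] y [-7.4  5.6 15.8] z [230.2 234.  246.8]
[  1.1   4.2 232.7]
body y [-98.9249 -98.2648  91.5987  94.6685] x [-38.832  -38.3835  37.7011  39.3087] zmax [173.6518 178.38  ]
```

Emit:
{"name": "arm_command", "arguments": {
  "targets": [
    [[0, 0, 0], [0, 1, -30], 0],
    [[0, 0, 0], [0, 0, -30], 0],
    [[0, 0, 0], [0, 0, -22], 0],
    [[0, 0, 0], [0, 0, -10], 0],
    [[0, 0, 0], [0, 0, 0], 0.6],
    [[0, 0, 0], [0, 0, 0], 0.8],
    [[0, 0, 0], [0, 0, 0], 1],
    [[0, 0, 0], [0, 0, 0], 1]
  ],
  "squeeze": 15
}}

```text
t: 3.3
eef_pos: [0.4072, -0.3139, 0.2539]
ee_rot: [-3.14, 0.001, -2.479]
force: [0.4, 0.7, 0.3]
width: 0.061
```

```bash
python3 - <<'E'
from h2 import *
st()
E
```

```text
t 3.3 p [ 407.2 -313.9  253.9] rot [-3.14   0.001 -2.479] F [0.4 0.7 0.3] M [ 0.08 -0.14 -0.01] w 61.0 q6 -0.63
```

Emit:
{"name": "arm_command", "arguments": {
  "targets": [
    [[0, 0, 0], [0, 0, -2], 1],
    [[0, 0, 0], [0, 0, 0], 1],
    [[0, 0, 0], [0, 0, 0], 1],
    [[0, 0, 0], [0, 0, 0], 1],
    [[0, 0, 0], [0, 0, 0], 1],
    [[0, 0, 0], [0, 0, 0], 1]
  ],
  "squeeze": 15
}}

```text
t: 3.9
eef_pos: [0.4067, -0.3139, 0.2508]
ee_rot: [3.142, -0.0, -2.48]
force: [-0.4, -0.0, 0.2]
width: 0.024
```

```bash
python3 - <<'E'
from h2 import *
st()
E
```

```text
t 3.9 p [ 406.7 -313.9  250.8] rot [ 3.142 -0.    -2.48 ] F [-0.4 -0.   0.2] M [ 0.1  -0.03  0.  ] w 24.0 q6 -0.63
```

```bash
python3 - <<'E'
from h2 import *
fr={'top':[],'scene':[]}
for i in range(3):
    for n in fr: fr[n].append(grab_frame(n)[0].astype(float))
def z(n,P):
    im=np.mean(fr[n],0); u,v=proj(n,P); u,v=int(round(u)),int(round(v)); r=14
    c=im[v-r:v+r,u-r:u+r]; c=np.clip((c-20)*3.0,0,255).astype(np.uint8)
    return cv2.resize(c,(380,380),interpolation=cv2.INTER_LANCZOS4)
B=np.array
o=np.vstack([np.hstack([z('top',B([.5132,.1216,.048])),z('top',B([.5096,-.1182,.048]))])])
save('s_top',o)
o=np.hstack([z('scene',B([.518,.115,.045])),z('scene',B([.5155,-.1237,.045]))])
save('s_scene',o)
E
```

```text
(no output)
```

View pics/s_top.png

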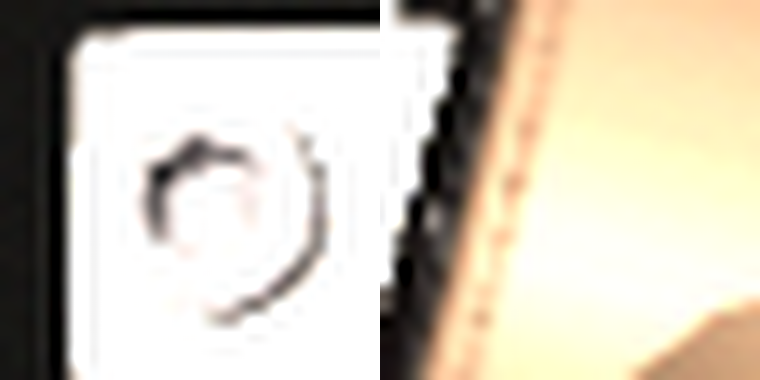

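View pics/s_scene.png

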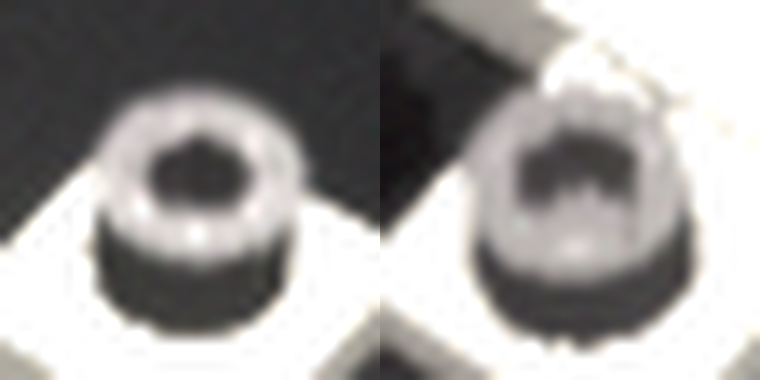

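```bash
cat > rect.py <<'E'
from h2 import *
def rectify(n,im,ctr,z,half=.026,N=380):
    # output: x up, y left (world)
    w=[(half,half),(half,-half),(-half,-half),(-half,half)]
    src=np.float32([proj(n,(ctr[0]+a,ctr[1]+b,z)) for a,b in w]); dst=np.float32([(0,0),(N,0),(N,N),(0,N)])
    H=cv2.getPerspectiveTransform(src,dst)
    return cv2.warpPerspective(im.astype(np.float32),H,(N,N),flags=cv2.INTER_CUBIC)
def stretch(g,lo,hi): return np.clip((g-lo)/(hi-lo)*255,0,255).astype(np.uint8)
E
python3 - <<'E'
from rect import *
fr=[grab_frame('scene')[0].astype(float) for i in range(4)]
S=np.mean(fr,0); T=np.load('pics/top0.npz')['im'].astype(float)
o=[]
for n,im,cs in (('top',T,[(.5132,.1216),(.5096,-.1182)]),('scene',S,[(.518,.115),(.5155,-.1237)])):
    row=[]
    for c in cs:
        g=rectify(n,im,c,.048); k=g[90:290,90:290].mean(2); print(n,c,np.percentile(k,[1,25,50,75,99]).round())
        lo,hi=np.percentile(k,[1,99]); r=stretch(g,lo,hi)
        cv2.line(r,(190,0),(190,379),(255,0,0),1);cv2.line(r,(0,190),(379,190),(255,0,0),1)
        row.append(r)
    save('rect_'+n,np.hstack(row))
E
```

```text
top (0.5132, 0.1216) [ 41.  97. 104. 107. 141.]
top (0.5096, -0.1182) [ 46.  95. 105. 107. 133.]
scene (0.518, 0.115) [ 37.  51.  81.  93. 107.]
scene (0.5155, -0.1237) [41. 56. 76. 82. 92.]
```

View pics/rect_top.png

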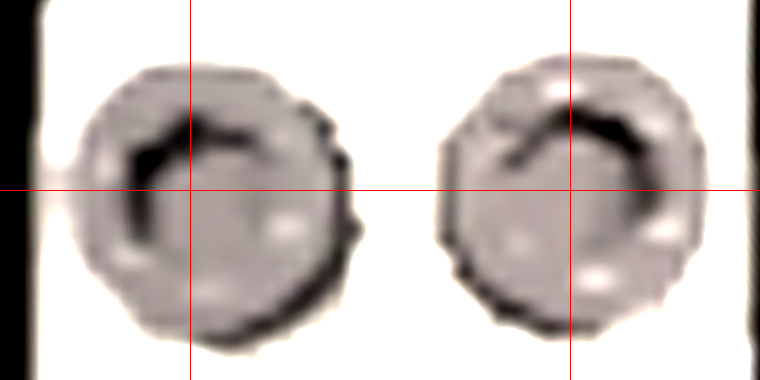

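View pics/rect_scene.png

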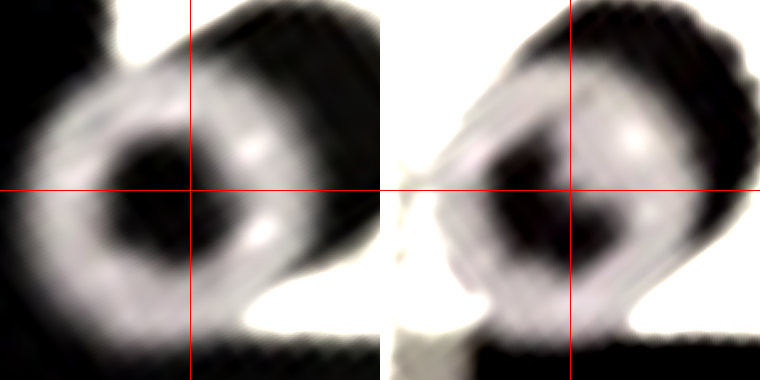

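```bash
python3 - <<'E'
from rect import *
S=np.load('pics/scene0.npz')['im'].astype(float); T=np.load('pics/top0.npz')['im'].astype(float)
for n,im,cs in (('scene',S,[(.518,.115),(.5155,-.1237)]),('top',T,[(.5132,.1216),(.5096,-.1182)])):
  for c in cs:
    g=rectify(n,im,c,.048).mean(2)
    for th in (60,70,80):
        m=((g<th)).astype(np.uint8)
        yy,xx=np.mgrid[:380,:380]; m[np.hypot(xx-190,yy-195)>110]=0
        k,l,s,ce=cv2.connectedComponentsWithStats(m)
        if k<2: continue
        # comp nearest centre with area
        best=max(range(1,k),key=lambda i:s[i,4]*(np.hypot(*(ce[i]-[185,190]))<70))
        ct,_=cv2.findContours((l==best).astype(np.uint8),cv2.RETR_EXTERNAL,cv2.CHAIN_APPROX_NONE)
        ct=max(ct,key=len)[:,0,:].astype(float)
        M=cv2.moments(ct.astype(np.float32)[:,None]); x0,y0=M['m10']/M['m00'],M['m01']/M['m00']
        hull=cv2.convexHull(ct.astype(np.float32))[:,0]
        # edge-direction harmonic weighted by length on smoothed contour
        ct=np.stack([np.convolve(np.r_[ct[-8:,i],ct[:,i],ct[:8,i]],np.ones(9)/9,'same')[8:-8] for i in(0,1)],1)
        d=np.roll(ct,-6,0)-ct; a=np.arctan2(-d[:,1],d[:,0]); L=np.hypot(d[:,0],d[:,1])
        h=np.sum(L*np.exp(6j*a)); ph=np.degrees(np.angle(h))/6
        dh=np.roll(hull,-1,0)-hull; ah=np.arctan2(-dh[:,1],dh[:,0]);Lh=np.hypot(*dh.T); hh=np.sum(Lh**2*np.exp(6j*ah)); phh=np.degrees(np.angle(hh))/6
        print(n,c,th,'area',s[best,4],'c',round(x0),round(y0),'wallnormal world mod60: contour',round((ph)%60,1),round(abs(h)/L.sum(),2),'hull',round(phh%60,1))
E
```

```text
scene (0.518, 0.115) 60 area 12424 c 167 202 wallnormal world mod60: contour 51.0 0.02 hull 38.2
scene (0.518, 0.115) 70 area 15136 c 168 202 wallnormal world mod60: contour 4.7 0.13 hull 1.0
scene (0.518, 0.115) 80 area 18268 c 168 203 wallnormal world mod60: contour 6.2 0.23 hull 3.6
scene (0.5155, -0.1237) 60 area 9411 c 165 211 wallnormal world mod60: contour 40.8 0.26 hull 11.9
scene (0.5155, -0.1237) 70 area 12138 c 166 211 wallnormal world mod60: contour 41.7 0.25 hull 10.7
scene (0.5155, -0.1237) 80 area 15158 c 167 210 wallnormal world mod60: contour 43.7 0.24 hull 5.8
top (0.5132, 0.1216) 60 area 2973 c 165 159 wallnormal world mod60: contour 34.5 0.21 hull 38.2
top (0.5132, 0.1216) 70 area 4521 c 169 161 wallnormal world mod60: contour 33.8 0.2 hull 39.7
top (0.5132, 0.1216) 80 area 6070 c 171 163 wallnormal world mod60: contour 33.3 0.21 hull 39.6
top (0.5096, -0.1182) 60 area 1603 c 223 130 wallnormal world mod60: contour 37.2 0.19 hull 36.7
top (0.5096, -0.1182) 70 area 3039 c 230 142 wallnormal world mod60: contour 44.7 0.15 hull 21.0
top (0.5096, -0.1182) 80 area 5219 c 223 149 wallnormal world mod60: contour 41.2 0.19 hull 38.8
```

Emit:
{"name": "arm_command", "arguments": {
  "targets": [
    [[0, 0, 0], [0, 0, 0], 1],
    [[0, 0, 0], [0, 0, 0], 1],
    [[0, 0, 0], [0, 0, 10], 1],
    [[0, 0, 0], [0, 0, 25], 1],
    [[0, 0, 0], [0, 0, 40], 1],
    [[0, 0, 0], [0, 0, 40], 1],
    [[0, 0, 0], [0, 0, 5], 1]
  ],
  "squeeze": 40
}}

```text
t: 5.1
eef_pos: [0.4078, -0.3144, 0.3765]
ee_rot: [-3.134, 0.004, -2.479]
force: [0.5, -0.9, -3.1]
width: 0.0236
```

Emit:
{"name": "arm_command", "arguments": {
  "targets": [
    [[0, 0, 0.1], [10, 43, 0], 1],
    [[0, 0, 0.1], [10, 43, 0], 1],
    [[0, 0, 0.1], [10, 43, 0], 1],
    [[0, 0, 0.1], [10, 43, 0], 1],
    [[0, 0, 0.1], [11, 43, 0], 1],
    [[0, 0, 0.1], [11, 43, 0], 1],
    [[0, 0, 0.1], [11, 43, 0], 1],
    [[0, 0, 0.1], [11, 43, 0], 1]
  ]
}}

```text
t: 5.9
eef_pos: [0.4904, 0.032, 0.3707]
ee_rot: [3.141, 0.0, -1.676]
force: [1.1, -0.0, -2.7]
width: 0.0239
```

Emit:
{"name": "arm_command", "arguments": {
  "targets": [
    [[0, 0, 0.1], [11, 42, 0], 1],
    [[0, 0, 0.1], [11, 42, 0], 1],
    [[0, 0, 0.047], [2, 7, 0], 1],
    [[0, 0, 0], [0, 0, 0], 1]
  ]
}}

```text
t: 6.3
eef_pos: [0.5147, 0.1227, 0.37]
ee_rot: [3.14, -0.0, -1.43]
force: [-0.6, -0.1, -2.7]
width: 0.0238
```

```bash
python3 - <<'E'
from h2 import *
st(); grab('2')
E
```

```text
t 6.3 p [514.7 122.7 370. ] rot [ 3.14 -0.   -1.43] F [-0.6 -0.1 -2.7] M [0.02 0.03 0.01] w 23.8 q6 -0.46
```

View pics/scene_2.png

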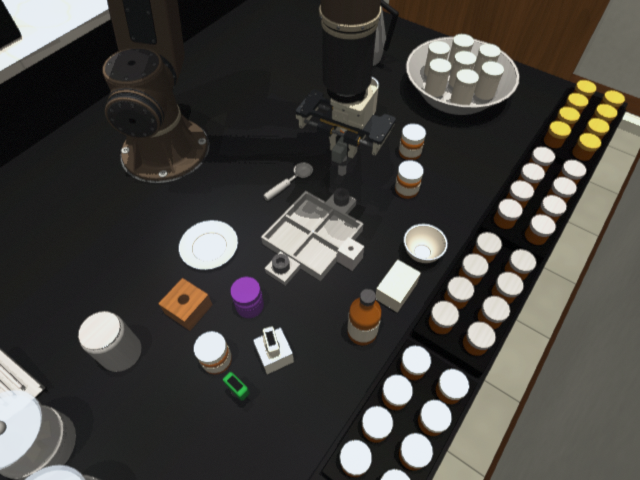

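```bash
python3 - <<'E'
from h2 import *
b=np.load('pics/scene_2.npz')['im']
c=cv2.resize(np.clip(b[110:215,295:400].astype(float)*1.8,0,255).astype(np.uint8),None,fx=5.5,fy=5.5,interpolation=cv2.INTER_CUBIC); save('c9',c)
D=np.load('pics/scene_2.npz');c=cloud('scene',D['d'])
m=(np.hypot(c[...,0]-.517,c[...,1]-.118)<.06)&(D['d']>0)
P=c[m]*1000
for lo,hi in[(40,50),(118,130),(130,145),(145,160),(160,168),(168,178),(190,232)]:
    q=P[(P[:,2]>lo)&(P[:,2]<hi)]
    if len(q): print(lo,len(q),'x',np.percentile(q[:,0],[3,50,97]).round(1),'y',np.percentile(q[:,1],[3,50,97]).round(1))
print('z min key',np.sort(P[P[:,2]>80][:,2])[:5])
# lateral coordinate relative camera: axis u perpendicular to view in xy
e=camera_params('scene')['eye']; 
v=np.array([515-e[0]*1000,120-e[1]*1000]);v/=np.linalg.norm(v); lat=np.array([-v[1],v[0]])
for lo,hi in[(40,50),(124,130),(130,145),(145,160),(168,178)]:
    q=P[(P[:,2]>lo)&(P[:,2]<hi)]
    if len(q):
        l=(q[:,:2]-[515,120])@lat; print('lat',lo,np.percentile(l,[2,98]).round(1),'mid',np.percentile(l,[2,98]).mean().round(1))
print(lat)
E
```

```text
40 144 x [499.3 516.3 534.5] y [ 99.6 116.3 135. ]
118 10 x [512.5 519.3 524.9] y [107.8 109.4 116.5]
130 38 x [510.8 520.7 525.5] y [106.5 109.3 117.1]
145 27 x [510.8 520.3 525.3] y [106.9 108.6 116.4]
160 6 x [514.1 525.  532.5] y [ 99.5 105.1 119.6]
168 61 x [513.4 526.1 533. ] y [ 99.3 110.7 126.2]
190 473 x [491.  524.6 544. ] y [ 81.7 105.8 127.1]
z min key [125.5452 125.6066 125.6303 126.0329 126.9964]
lat 40 [-17.2  17.4] mid 0.1
lat 124 [-6.7  8.7] mid 1.0
lat 130 [-6.9  9.5] mid 1.3
lat 145 [-6.4  9.7] mid 1.7
lat 168 [-16.7  13.9] mid -1.4
[-0.8435 -0.5371]
```

View pics/c9.png

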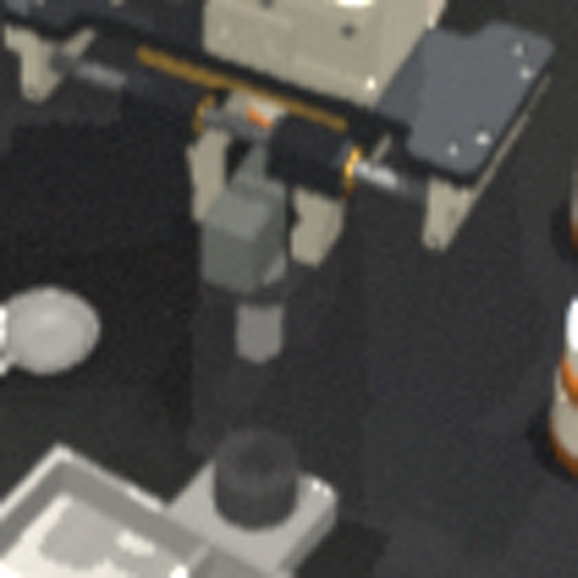

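Emit:
{"name": "arm_command", "arguments": {
  "targets": [
    [[0, 0, 0], [0.5, 0, -35], 1],
    [[0, 0, 0], [0, 0, -30], 1],
    [[0, 0, 0], [0, 0, -7], 1],
    [[0, 0, 0], [0, 0, -3], 1],
    [[0, 0, 0], [0, 0, -2], 1],
    [[0, 0, 0], [0, 0, 0], 1]
  ]
}}

```text
t: 7.0
eef_pos: [0.5157, 0.1211, 0.2949]
ee_rot: [-3.14, 0.001, -1.433]
force: [-0.5, 0.8, -1.9]
width: 0.0236
```

```bash
python3 - <<'E'
from h2 import *
st()
E
```

```text
t 7.0 p [515.7 121.1 294.9] rot [-3.14   0.001 -1.433] F [-0.5  0.8 -1.9] M [ 0.06 -0.05  0.02] w 23.6 q6 -0.46
```

Emit:
{"name": "arm_command", "arguments": {
  "targets": [
    [[0, 0, 0], [0, 0, -1.5], 1],
    [[0, 0, 0], [0, 0, -1.5], 1],
    [[0, 0, 0], [0, 0, -1], 1],
    [[0, 0, 0], [0, 0, 0], 1]
  ]
}}

```text
t: 7.4
eef_pos: [0.5154, 0.1214, 0.2902]
ee_rot: [-3.141, 0.0, -1.433]
force: [-0.3, 1.3, 0.8]
width: 0.0239
```

Emit:
{"name": "arm_command", "arguments": {
  "targets": [
    [[0, 0, 0], [0, 0, -1], 1],
    [[0, 0, 0], [0, 0, -1], 1],
    [[0, 0, 0], [0, 0, -1], 1],
    [[0, 0, 0], [0, 0, 0], 1]
  ]
}}

```text
t: 7.8
eef_pos: [0.5156, 0.1215, 0.289]
ee_rot: [-3.139, 0.0, -1.432]
force: [-7.5, 1.9, 19.1]
width: 0.0236
```

```bash
python3 - <<'E'
from h2 import *
st()
E
```

```text
t 7.8 p [515.6 121.5 289. ] rot [-3.139  0.    -1.432] F [-7.5  1.9 19.1] M [ 0.87  3.12 -0.06] w 23.6 q6 -0.46
```

Emit:
{"name": "arm_command", "arguments": {
  "targets": [
    [[0, 0, 0], [-1, 0.3, 1.5], 1],
    [[0, 0, 0], [0, 0, 0], 1],
    [[0, 0, 0], [0, 0, -1], 1],
    [[0, 0, 0], [0, 0, -1], 1],
    [[0, 0, 0], [0, 0, 0], 1]
  ]
}}

```text
t: 8.3
eef_pos: [0.5144, 0.1219, 0.2859]
ee_rot: [-3.141, 0.001, -1.433]
force: [-0.2, 4.4, -0.6]
width: 0.024
```

```bash
python3 - <<'E'
from h2 import *
st()
E
```

```text
t 8.3 p [514.4 121.9 285.9] rot [-3.141  0.001 -1.433] F [-0.2  4.4 -0.6] M [ 2.26 -0.07  0.06] w 24.0 q6 -0.47
```

Emit:
{"name": "arm_command", "arguments": {
  "targets": [
    [[0, 0, 0], [0, 0.7, -2], 1],
    [[0, 0, 0], [0, 0, -2], 1],
    [[0, 0, 0], [0, 0, -2], 1],
    [[0, 0, 0], [0, 0, -1], 1],
    [[0, 0, 0], [0, 0, 0], 1]
  ]
}}

```text
t: 8.8
eef_pos: [0.5143, 0.1222, 0.279]
ee_rot: [3.141, 0.0, -1.433]
force: [1.0, 4.6, -3.2]
width: 0.0238
```

```bash
python3 - <<'E'
from h2 import *
st()
E
```

```text
t 8.8 p [514.3 122.2 279. ] rot [ 3.141  0.    -1.433] F [ 1.   4.6 -3.2] M [ 1.89 -0.43  0.02] w 23.8 q6 -0.47
```

Emit:
{"name": "arm_command", "arguments": {
  "targets": [
    [[0, 0, 0], [0, 0.8, -2], 1],
    [[0, 0, 0], [0, 0, -1.5], 1],
    [[0, 0, 0], [0, 0, -1], 1],
    [[0, 0, 0], [0, 0, -1], 1],
    [[0, 0, 0], [0, 0, 0], 1]
  ]
}}

```text
t: 9.3
eef_pos: [0.5143, 0.1227, 0.2746]
ee_rot: [-3.142, -0.001, -1.432]
force: [-2.3, 0.3, 8.6]
width: 0.0236
```

```bash
python3 - <<'E'
from h2 import *
st()
E
```

```text
t 9.3 p [514.3 122.7 274.6] rot [-3.142 -0.001 -1.432] F [-2.3  0.3  8.6] M [ 0.23  0.97 -0.01] w 23.6 q6 -0.47
```

Emit:
{"name": "arm_command", "arguments": {
  "targets": [
    [[0, 0, -0.12], [0.3, -0.05, 0], 1],
    [[0, 0, -0.12], [0.3, -0.05, 0], 1],
    [[0, 0, -0.12], [0.3, -0.05, 0], 1],
    [[0, 0, -0.12], [0.3, -0.1, 0], 1],
    [[0, 0, 0], [0, 0, 0], 1]
  ]
}}

```text
t: 9.8
eef_pos: [0.5159, 0.1227, 0.2747]
ee_rot: [-3.14, 0.001, -1.916]
force: [-0.4, 2.3, 6.6]
width: 0.0239
```

```bash
python3 - <<'E'
from h2 import *
st()
E
```

```text
t 9.8 p [515.9 122.7 274.7] rot [-3.14   0.001 -1.916] F [-0.4  2.3  6.6] M [0.82 0.12 0.03] w 23.9 q6 -0.95
```

Emit:
{"name": "arm_command", "arguments": {
  "targets": [
    [[0, 0, -0.12], [0.25, -0.05, 0], 1],
    [[0, 0, -0.12], [0.25, -0.1, 0], 1],
    [[0, 0, -0.12], [0.2, -0.2, 0], 1],
    [[0, 0, -0.1], [0.2, -0.2, 0], 1],
    [[0, 0, 0], [0, 0, 0], 1]
  ]
}}

```text
t: 10.3
eef_pos: [0.517, 0.1221, 0.2747]
ee_rot: [-3.14, 0.001, -2.374]
force: [1.9, 0.1, 5.9]
width: 0.0241
```

```bash
python3 - <<'E'
from h2 import *
st()
E
```

```text
t 10.3 p [517.  122.1 274.7] rot [-3.14   0.001 -2.374] F [1.9 0.1 5.9] M [-0.04 -0.85 -0.02] w 24.1 q6 -1.41
```

Emit:
{"name": "arm_command", "arguments": {
  "targets": [
    [[0, 0, -0.1], [0.1, -0.2, 0], 1],
    [[0, 0, -0.06], [0.05, -0.1, 0], 1],
    [[0, 0, 0], [0, 0, 0], 1],
    [[0, 0, 0], [0, 0, 0], 1]
  ]
}}

```text
t: 10.7
eef_pos: [0.5172, 0.1217, 0.2747]
ee_rot: [-3.14, 0.001, -2.529]
force: [2.7, 0.6, 5.6]
width: 0.0238
```

```bash
python3 - <<'E'
from h2 import *
for i in range(4): st(); grab_frame('top')
E
```

```text
t 10.7 p [517.2 121.7 274.7] rot [-3.14   0.001 -2.529] F [2.7 0.6 5.6] M [-0.43 -1.21 -0.01] w 23.8 q6 -1.56
t 10.75 p [517.2 121.7 274.7] rot [-3.14   0.002 -2.529] F [ 3.  -0.7  5.3] M [-0.45 -1.23 -0.04] w 23.5 q6 -1.56
t 10.8 p [517.2 121.7 274.7] rot [-3.14   0.002 -2.529] F [ 2.4 -1.7  4.3] M [-0.43 -1.25  0.02] w 23.8 q6 -1.56
t 10.85 p [517.2 121.7 274.7] rot [-3.14   0.002 -2.529] F [ 2.3 -1.3  5.9] M [-0.43 -1.16  0.02] w 23.7 q6 -1.56
```

Emit:
{"name": "arm_command", "arguments": {
  "targets": [
    [[0, 0, -0.05], [0.2, -0.1, 0], 1],
    [[0, 0, -0.05], [0.2, -0.1, 0], 1],
    [[0, 0, 0], [0, 0, 0], 1]
  ]
}}

```text
t: 11.2
eef_pos: [0.5175, 0.1214, 0.2747]
ee_rot: [-3.14, 0.001, -2.631]
force: [3.0, -0.6, 6.3]
width: 0.0239
```

```bash
python3 - <<'E'
from h2 import *
for i in range(3): s=st(); grab_frame('top')
E
```

```text
t 11.2 p [517.5 121.4 274.7] rot [-3.14   0.001 -2.631] F [ 3.  -0.6  6.3] M [-0.47 -0.92  0.03] w 23.9 q6 -1.66
t 11.25 p [517.5 121.4 274.6] rot [-3.14   0.001 -2.63 ] F [ 1.2 -0.9  5.8] M [-0.38 -0.95 -0.02] w 23.8 q6 -1.66
t 11.3 p [517.5 121.4 274.7] rot [-3.141  0.001 -2.629] F [ 1.6 -0.9  6. ] M [-0.49 -0.9   0.05] w 23.9 q6 -1.66
```

Emit:
{"name": "arm_command", "arguments": {
  "targets": [
    [[0, 0, -0.05], [0.1, 0, 0], 1],
    [[0, 0, -0.03], [0, 0, 0], 1],
    [[0, 0, 0], [0, 0, 0], 1]
  ]
}}

```text
t: 11.65
eef_pos: [0.5176, 0.1213, 0.2747]
ee_rot: [-3.14, 0.001, -2.71]
force: [1.8, -2.1, 5.7]
width: 0.0244
```

```bash
python3 - <<'E'
from h2 import *
for i in range(3): s=st(); grab_frame('top')
E
```

```text
t 11.65 p [517.6 121.3 274.7] rot [-3.14   0.001 -2.71 ] F [ 1.8 -2.1  5.7] M [-0.8  -1.07  0.11] w 24.4 q6 -1.74
t 11.7 p [517.6 121.3 274.7] rot [-3.14   0.001 -2.709] F [ 2.9 -2.   5.7] M [-0.92 -1.12  0.07] w 24.0 q6 -1.74
t 11.75 p [517.6 121.3 274.7] rot [-3.14   0.001 -2.709] F [ 2.2 -3.2  4.8] M [-0.88 -1.11  0.06] w 23.5 q6 -1.74
```

Emit:
{"name": "arm_command", "arguments": {
  "targets": [
    [[0, 0, -0.05], [0, 0, 0], 1],
    [[0, 0, -0.05], [0, 0, 0], 1],
    [[0, 0, 0], [0, 0, 0], 1]
  ],
  "squeeze": 55
}}

```text
t: 12.1
eef_pos: [0.5177, 0.1212, 0.2747]
ee_rot: [-3.14, 0.001, -2.81]
force: [3.5, -3.0, 4.8]
width: 0.024
```

```bash
python3 - <<'E'
from h2 import *
for i in range(3): s=st(); grab_frame('top')
E
```

```text
t 12.1 p [517.7 121.2 274.7] rot [-3.14   0.001 -2.81 ] F [ 3.5 -3.   4.8] M [-1.28 -1.36  0.48] w 24.0 q6 -1.84
t 12.15 p [517.7 121.2 274.7] rot [-3.14   0.001 -2.809] F [ 1.8 -2.   5.5] M [-1.35 -1.34  0.42] w 23.3 q6 -1.84
t 12.2 p [517.7 121.2 274.7] rot [-3.14   0.001 -2.808] F [ 2.5 -3.8  5.5] M [-1.29 -1.33  0.47] w 23.7 q6 -1.84
```

Emit:
{"name": "arm_command", "arguments": {
  "targets": [
    [[0, 0, 0.06], [0, 0, 0], 1],
    [[0, 0, 0.06], [0, 0, 1], 1],
    [[0, 0, 0], [0, 0, 4], 1],
    [[0, 0, 0], [0, 0, 8], 1],
    [[0, 0, 0], [0, 0, 15], 1],
    [[0, 0, 0], [0, 0, 30], 1],
    [[0, 0, 0], [0, 0, 25], 1],
    [[0, 0, 0], [0, 0, 0], 1]
  ],
  "squeeze": 45
}}

```text
t: 13.05
eef_pos: [0.5174, 0.1216, 0.3595]
ee_rot: [-3.141, 0.004, -2.69]
force: [0.8, 0.6, -2.4]
width: 0.0239
```

```bash
python3 - <<'E'
from h2 import *
s=st(); grab('3')
b=np.load('pics/scene_3.npz')['im']
c=cv2.resize(np.clip(b[110:310,240:400].astype(float)*1.6,0,255).astype(np.uint8),None,fx=3,fy=3,interpolation=cv2.INTER_CUBIC); save('c10',c)
E
```

```text
t 13.05 p [517.4 121.6 359.5] rot [-3.141  0.004 -2.69 ] F [ 0.8  0.6 -2.4] M [ 0.15 -0.22 -0.02] w 23.9 q6 -1.72
```

View pics/c10.png

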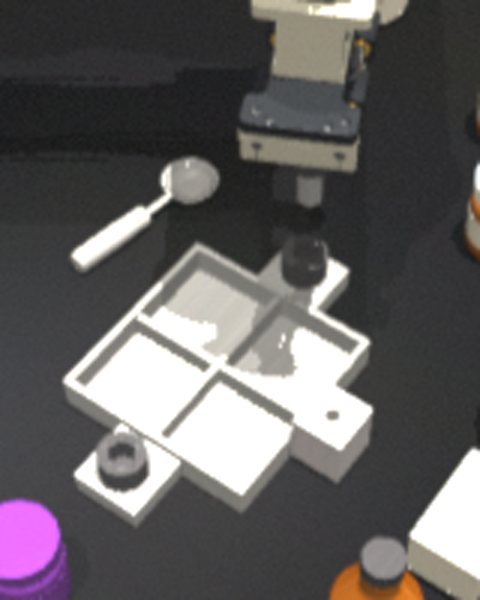

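Emit:
{"name": "arm_command", "arguments": {
  "targets": [
    [[0, 0, 0.136], [-0.8, -27, 0], 1],
    [[0, 0, 0.136], [-0.8, -27, 0], 1],
    [[0, 0, 0.136], [-0.8, -27, 0], 1],
    [[0, 0, 0.136], [-0.8, -27, 0], 1],
    [[0, 0, 0.136], [-0.8, -27, 0], 1],
    [[0, 0, 0.136], [-0.8, -27, 0], 1],
    [[0, 0, 0.136], [-0.8, -27, 0], 1],
    [[0, 0, 0.136], [-0.8, -27, 0], 1]
  ]
}}

```text
t: 13.95
eef_pos: [0.5096, -0.0956, 0.3548]
ee_rot: [3.138, -0.0, -1.598]
force: [0.5, 0.1, -2.7]
width: 0.0242
```

Emit:
{"name": "arm_command", "arguments": {
  "targets": [
    [[0, 0, 0.136], [-0.3, -22.8, 0], 1],
    [[0, 0, 0], [0, 0, 0], 1],
    [[0, 0, 0], [0, 0, 0], 1]
  ]
}}

```text
t: 14.25
eef_pos: [0.5096, -0.1176, 0.3551]
ee_rot: [3.138, 0.0, -1.471]
force: [0.3, 0.5, -1.9]
width: 0.0238
```

```bash
python3 - <<'E'
from h2 import *
st(); grab('4')
D=np.load('pics/scene_4.npz');b=D['im'];c=cloud('scene',D['d'])
P=c[(np.hypot(c[...,0]-.513,c[...,1]+.122)<.06)&(D['d']>0)]*1000
e=camera_params('scene')['eye']*1000
v=np.array([511,-120])-e[:2];v/=np.linalg.norm(v); lat=np.array([-v[1],v[0]])
for lo,hi in[(40,50),(114,125),(125,145)]:
    q=P[(P[:,2]>lo)&(P[:,2]<hi)][:,:2]-[511,-120]
    l=q@lat;w=q@v; print(lo,len(q),'lat',np.percentile(l,[2,98]).round(1),'mid',np.percentile(l,[2,98]).mean().round(1),'depth',np.percentile(w,[2,50,98]).round(1))
print(lat,v)
u,vv=map(int,proj('scene',(.513,-.122,.09)))
save('c11',cv2.resize(np.clip(b[vv-60:vv+50,u-55:u+55].astype(float)*2,0,255).astype(np.uint8),None,fx=5,fy=5,interpolation=cv2.INTER_CUBIC))
E
```

```text
t 14.25 p [ 509.6 -117.6  355.1] rot [ 3.138  0.    -1.471] F [ 0.3  0.5 -1.9] M [ 0.11 -0.09 -0.03] w 23.8 q6 -0.05
40 183 lat [-18.   16.9] mid -0.6 depth [-22.6  -4.5  14.2]
114 28 lat [-9.3  8.3] mid -0.5 depth [-9.5 -5.9 -0.7]
125 26 lat [-8.7  8.5] mid -0.1 depth [-9.8 -7.3 -0.3]
[-0.694  -0.7199] [-0.7199  0.694 ]
```

View pics/c11.png

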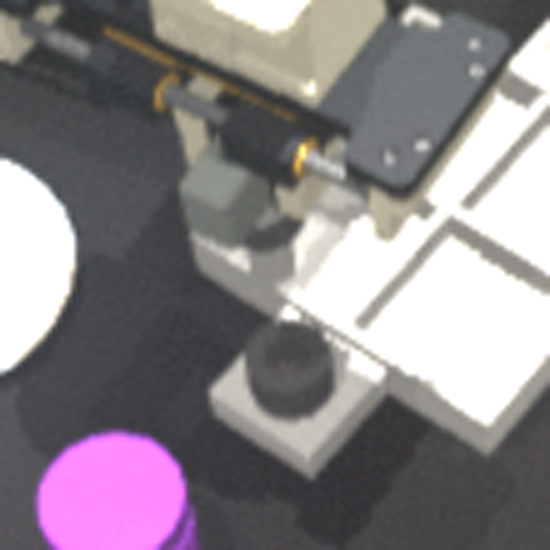

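```bash
python3 - <<'E'
from h2 import *
e=camera_params('scene')['eye']*1000
for tag,ct in(('2',(514.7,120)),('3',(514.7,120)),('4',(511,-120))):
    D=np.load(f'pics/scene_{tag}.npz');c=cloud('scene',D['d'])*1000
    P=c[(np.hypot(c[...,0]-ct[0]-2,c[...,1]-ct[1]+2)<45)&(D['d']>0)]
    v=np.array(ct)-e[:2];v/=np.linalg.norm(v); lat=np.array([-v[1],v[0]])
    for lo,hi in[(42,50),(114,125),(125,140),(140,150)]:
        q=P[(P[:,2]>lo)&(P[:,2]<hi)][:,:2]-ct
        if len(q)<3: continue
        l=q@lat;w=q@v; print(tag,lo,len(q),'lat',np.percentile(l,[2,98]).round(1),'mid',np.percentile(l,[2,98]).mean().round(1),'depth',np.percentile(w,[2,25,50,98]).round(1))
E
```

```text
2 42 132 lat [-17.4  17.2] mid -0.1 depth [-22.  -13.2  -3.5  16. ]
2 125 35 lat [-7.3  9.2] mid 0.9 depth [-13.5 -11.5 -10.5  -7.3]
2 140 23 lat [-6.9  9.4] mid 1.3 depth [-13.9 -12.2 -10.1  -6.7]
3 42 131 lat [-17.3  17.2] mid -0.1 depth [-21.8 -14.4  -4.3  14.3]
3 114 27 lat [-12.    6.6] mid -2.7 depth [-13.1 -10.5  -9.2   4.1]
3 125 38 lat [-11.6   6.9] mid -2.3 depth [-12.1 -10.   -8.7   1.9]
3 140 7 lat [-8.6  4.1] mid -2.2 depth [-13.2 -11.6 -11.2  -6.3]
4 42 164 lat [-18.2  17.1] mid -0.6 depth [-21.7 -14.6  -2.8  14.3]
4 114 28 lat [-9.3  8.3] mid -0.5 depth [-9.5 -7.5 -5.9 -0.7]
4 125 26 lat [-8.7  8.5] mid -0.1 depth [-9.8 -8.7 -7.3 -0.3]
```

Emit:
{"name": "arm_command", "arguments": {
  "targets": [
    [[0, 0, 0], [1.3, -0.8, -30], 1],
    [[0, 0, 0], [0, 0, -20], 1],
    [[0, 0, 0], [0, 0, -7], 1],
    [[0, 0, 0], [0, 0, -2], 1],
    [[0, 0, 0], [0, 0, -1], 1],
    [[0, 0, 0], [0, 0, 0], 1]
  ]
}}

```text
t: 14.95
eef_pos: [0.512, -0.1178, 0.2976]
ee_rot: [-3.14, -0.0, -1.468]
force: [-0.8, 0.3, -2.0]
width: 0.0235
```

```bash
python3 - <<'E'
from h2 import *
st(); grab('5')
b=np.load('pics/scene_5.npz')['im']
u,vv=map(int,proj('scene',(.513,-.122,.07)))
save('c12',cv2.resize(np.clip(b[vv-45:vv+45,u-50:u+50].astype(float)*2.2,0,255).astype(np.uint8),None,fx=6,fy=6,interpolation=cv2.INTER_CUBIC))
E
```

```text
t 14.95 p [ 512.  -117.8  297.6] rot [-3.14  -0.    -1.468] F [-0.8  0.3 -2. ] M [ 0.07 -0.03  0.02] w 23.5 q6 -0.05
```

View pics/c12.png

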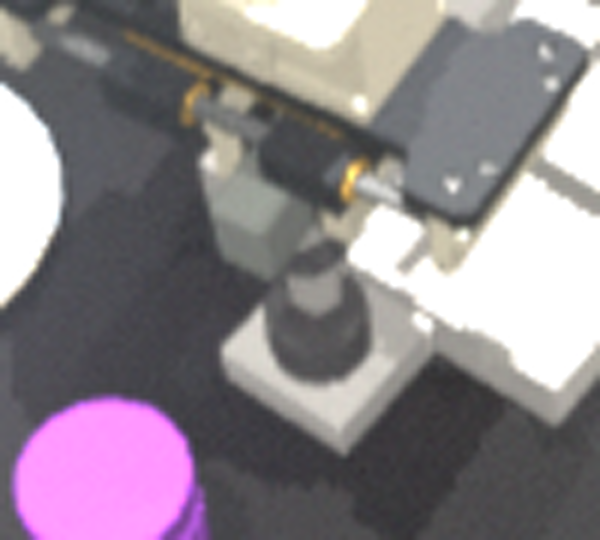

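Emit:
{"name": "arm_command", "arguments": {
  "targets": [
    [[0, 0, 0], [-0.7, 0, -2], 1],
    [[0, 0, 0], [0, 0, -2], 1],
    [[0, 0, 0], [0, 0, -2], 1],
    [[0, 0, 0], [0, 0, -1], 1],
    [[0, 0, 0], [0, 0, 0], 1]
  ]
}}

```text
t: 15.55
eef_pos: [0.5114, -0.1182, 0.2902]
ee_rot: [-3.14, -0.001, -1.469]
force: [1.3, -2.7, 1.5]
width: 0.0237
```

```bash
python3 - <<'E'
from h2 import *
st()
E
```

```text
t 15.55 p [ 511.4 -118.2  290.2] rot [-3.14  -0.001 -1.469] F [ 1.3 -2.7  1.5] M [-1.   -0.57  0.01] w 23.7 q6 -0.05
```

Emit:
{"name": "arm_command", "arguments": {
  "targets": [
    [[0, 0, 0], [0.3, -0.8, 0], 1],
    [[0, 0, 0], [0, 0, -1.5], 1],
    [[0, 0, 0], [0, 0, -1.5], 1],
    [[0, 0, 0], [0, 0, 0], 1]
  ]
}}

```text
t: 15.95
eef_pos: [0.5117, -0.1189, 0.2868]
ee_rot: [-3.14, -0.0, -1.469]
force: [3.4, -3.7, -1.6]
width: 0.0239
```

```bash
python3 - <<'E'
from h2 import *
st()
E
```

```text
t 15.95 p [ 511.7 -118.9  286.8] rot [-3.14  -0.    -1.469] F [ 3.4 -3.7 -1.6] M [-1.51 -1.58  0.05] w 23.9 q6 -0.04
```

Entering (tip 8 mm deep). I'll keep easing in the direction of the force and go down.

Emit:
{"name": "arm_command", "arguments": {
  "targets": [
    [[0, 0, 0], [0.5, -0.6, -1], 1],
    [[0, 0, 0], [0, 0, -2], 1],
    [[0, 0, 0], [0, 0, -2], 1],
    [[0, 0, 0], [0, 0, -2], 1],
    [[0, 0, 0], [0, 0, 0], 1]
  ]
}}

```text
t: 16.45
eef_pos: [0.5119, -0.1193, 0.2795]
ee_rot: [-3.141, 0.0, -1.469]
force: [4.1, -1.9, -3.4]
width: 0.024
```

```bash
python3 - <<'E'
from h2 import *
st()
E
```

```text
t 16.45 p [ 511.9 -119.3  279.5] rot [-3.141  0.    -1.469] F [ 4.1 -1.9 -3.4] M [-0.75 -2.03  0.05] w 24.0 q6 -0.04
```

Emit:
{"name": "arm_command", "arguments": {
  "targets": [
    [[0, 0, 0], [0.5, -0.3, -1.5], 1],
    [[0, 0, 0], [0, 0, -1.5], 1],
    [[0, 0, 0], [0, 0, -1.5], 1],
    [[0, 0, 0], [0, 0, -1.3], 1],
    [[0, 0, 0], [0, 0, 0], 1]
  ]
}}

```text
t: 16.95
eef_pos: [0.5121, -0.1196, 0.2751]
ee_rot: [3.142, -0.0, -1.468]
force: [-2.8, 0.5, 11.2]
width: 0.0239
```

```bash
python3 - <<'E'
from h2 import *
st()
E
```

```text
t 16.95 p [ 512.1 -119.6  275.1] rot [ 3.142 -0.    -1.468] F [-2.8  0.5 11.2] M [0.56 0.85 0.01] w 23.9 q6 -0.04
```

Emit:
{"name": "arm_command", "arguments": {
  "targets": [
    [[0, 0, -0.12], [0.1, 0, 0], 1],
    [[0, 0, -0.12], [0.1, 0, 0], 1],
    [[0, 0, -0.12], [0.1, 0, 0], 1],
    [[0, 0, -0.12], [0.1, 0, 0], 1],
    [[0, 0, 0], [0, 0, 0], 1]
  ]
}}

```text
t: 17.45
eef_pos: [0.5127, -0.1196, 0.2751]
ee_rot: [-3.141, 0.0, -1.952]
force: [-0.9, 1.2, 10.4]
width: 0.0239
```

```bash
python3 - <<'E'
from h2 import *
st()
E
```

```text
t 17.45 p [ 512.7 -119.6  275.1] rot [-3.141  0.    -1.952] F [-0.9  1.2 10.4] M [ 0.38  0.23 -0.04] w 23.9 q6 -0.53
```

Emit:
{"name": "arm_command", "arguments": {
  "targets": [
    [[0, 0, -0.12], [0.1, 0, 0], 1],
    [[0, 0, -0.12], [0.1, 0, 0], 1],
    [[0, 0, -0.12], [0.1, 0, 0], 1],
    [[0, 0, -0.1], [0.1, -0.1, 0], 1],
    [[0, 0, 0], [0, 0, 0], 1]
  ]
}}

```text
t: 17.95
eef_pos: [0.5131, -0.1197, 0.2751]
ee_rot: [-3.141, 0.0, -2.412]
force: [-0.7, 1.3, 10.5]
width: 0.0238
```

```bash
python3 - <<'E'
from h2 import *
st()
E
```

```text
t 17.95 p [ 513.1 -119.7  275.1] rot [-3.141  0.    -2.412] F [-0.7  1.3 10.5] M [ 0.36  0.27 -0.03] w 23.8 q6 -0.98
```

Emit:
{"name": "arm_command", "arguments": {
  "targets": [
    [[0, 0, -0.08], [0.1, -0.1, 0], 1],
    [[0, 0, -0.08], [0.1, -0.1, 0], 1],
    [[0, 0, -0.06], [0, 0, 0], 1],
    [[0, 0, 0], [0, 0, 0], 1]
  ]
}}

```text
t: 18.35
eef_pos: [0.5132, -0.1199, 0.2751]
ee_rot: [-3.141, 0.0, -2.63]
force: [-1.3, 2.0, 10.7]
width: 0.0236
```

```bash
python3 - <<'E'
from h2 import *
for i in range(3): st();grab_frame('top')
E
```

```text
t 18.35 p [ 513.2 -119.9  275.1] rot [-3.141  0.    -2.63 ] F [-1.3  2.  10.7] M [0.51 0.37 0.07] w 23.6 q6 -1.2
t 18.4 p [ 513.3 -119.9  275.1] rot [-3.141  0.    -2.629] F [-1.7  2.3 10.6] M [0.56 0.36 0.03] w 24.0 q6 -1.2
t 18.45 p [ 513.3 -119.9  275.1] rot [-3.141  0.    -2.628] F [-1.   1.4 10.2] M [ 0.59  0.42 -0.01] w 24.2 q6 -1.2
```

Emit:
{"name": "arm_command", "arguments": {
  "targets": [
    [[0, 0, -0.05], [0, 0, 0], 1],
    [[0, 0, -0.05], [0, 0, 0], 1],
    [[0, 0, -0.04], [0, 0, 0], 1],
    [[0, 0, 0], [0, 0, 0], 1]
  ],
  "squeeze": 55
}}

```text
t: 18.9
eef_pos: [0.5133, -0.1199, 0.2751]
ee_rot: [-3.141, 0.0, -2.769]
force: [-0.6, 0.1, 9.7]
width: 0.0234
```

```bash
python3 - <<'E'
from h2 import *
for i in range(3): st();grab_frame('top')
E
```

```text
t 18.9 p [ 513.3 -119.9  275.1] rot [-3.141  0.    -2.769] F [-0.6  0.1  9.7] M [0.45 0.27 0.28] w 23.4 q6 -1.34
t 18.95 p [ 513.3 -119.9  275.1] rot [-3.141  0.    -2.768] F [-1.2  0.7  9.7] M [0.44 0.3  0.27] w 23.6 q6 -1.34
t 19.0 p [ 513.3 -119.9  275.1] rot [-3.141  0.    -2.768] F [-0.5  0.3 10.4] M [0.42 0.24 0.29] w 23.8 q6 -1.34
```

Emit:
{"name": "arm_command", "arguments": {
  "targets": [
    [[0, 0, -0.05], [0, 0, 0], 1],
    [[0, 0, 0], [0, 0, 0], 1]
  ]
}}

```text
t: 19.25
eef_pos: [0.5133, -0.1199, 0.2751]
ee_rot: [-3.141, 0.0, -2.819]
force: [-0.4, 1.4, 10.1]
width: 0.0236
```

```bash
python3 - <<'E'
from h2 import *
for i in range(2): st();grab_frame('top')
grab('6')
from rect import rectify,stretch
row=[]
for n,t in(('top','2'),('scene','2')):
    im=np.load(f'pics/{n}_{t}.npz')['im']; c=(.404,-.314)
    g=rectify(n,im,c,.05,half=.05); row.append(np.clip(g*1.5,0,255).astype(np.uint8))
save('hole',np.hstack(row))
E
```

```text
t 19.25 p [ 513.3 -119.9  275.1] rot [-3.141  0.    -2.819] F [-0.4  1.4 10.1] M [0.38 0.32 0.43] w 23.6 q6 -1.39
t 19.3 p [ 513.3 -119.9  275.1] rot [-3.141  0.    -2.818] F [-0.5  0.2  9.8] M [0.4  0.23 0.49] w 23.8 q6 -1.39
```

View pics/hole.png

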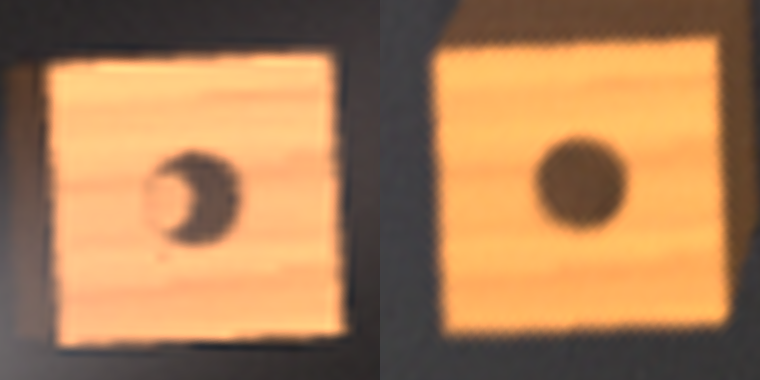

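Emit:
{"name": "arm_command", "arguments": {
  "targets": [
    [[0, 0, 0.06], [0, 0, 0], 1],
    [[0, 0, 0.06], [0, 0, 1], 1],
    [[0, 0, 0], [0, 0, 4], 1],
    [[0, 0, 0], [0, 0, 8], 1],
    [[0, 0, 0], [0, 0, 20], 1],
    [[0, 0, 0], [0, 0, 30], 1],
    [[0, 0, 0], [0, 0, 30], 1],
    [[0, 0, 0], [0, 0, 0], 1]
  ],
  "squeeze": 45
}}

```text
t: 20.25
eef_pos: [0.5135, -0.12, 0.3703]
ee_rot: [-3.14, 0.004, -2.699]
force: [0.3, 0.4, -3.4]
width: 0.0237
```

Emit:
{"name": "arm_command", "arguments": {
  "targets": [
    [[0, 0, 0], [-22, -39, 0], 1],
    [[0, 0, 0], [-22, -39, 0], 1],
    [[0, 0, 0], [-22, -39, 0], 1],
    [[0, 0, 0], [-22, -39, 0], 1],
    [[0, 0, 0], [-20.5, -39.2, 0], 1],
    [[0, 0, 0], [0, 0, -10], 1],
    [[0, 0, 0], [0, 0, 0], 1]
  ]
}}

```text
t: 20.95
eef_pos: [0.4028, -0.3155, 0.3546]
ee_rot: [3.137, -0.003, -2.703]
force: [-0.1, -0.2, -2.9]
width: 0.0241
```

```bash
python3 - <<'E'
from h2 import *
s=st();grab('7')
b=np.load('pics/scene_7.npz')['im']
save('c13',cv2.resize(np.clip(b[200:340,100:250].astype(float)*1.8,0,255).astype(np.uint8),None,fx=4,fy=4,interpolation=cv2.INTER_CUBIC))
E
```

```text
t 20.95 p [ 402.8 -315.5  354.6] rot [ 3.137 -0.003 -2.703] F [-0.1 -0.2 -2.9] M [ 0.16 -0.07 -0.  ] w 24.1 q6 -0.85
```

View pics/c13.png

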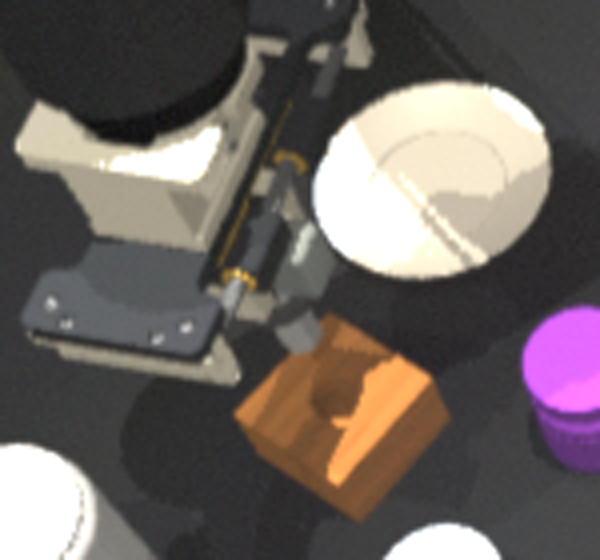

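Emit:
{"name": "arm_command", "arguments": {
  "targets": [
    [[0, 0, 0], [0, 0, -25], 1],
    [[0, 0, 0], [0, 0, -22], 1],
    [[0, 0, 0], [0, 0, -2], 1],
    [[0, 0, 0], [0, 0, 0], 1]
  ]
}}

```text
t: 21.45
eef_pos: [0.4053, -0.3144, 0.3081]
ee_rot: [3.141, -0.001, -2.697]
force: [-0.6, 0.0, -1.5]
width: 0.0233
```

```bash
python3 - <<'E'
from h2 import *
s=st();grab('8')
b=np.load('pics/scene_8.npz')['im']
save('c14',cv2.resize(np.clip(b[240:340,130:240].astype(float)*1.8,0,255).astype(np.uint8),None,fx=5,fy=5,interpolation=cv2.INTER_CUBIC))
E
```

```text
t 21.45 p [ 405.3 -314.4  308.1] rot [ 3.141 -0.001 -2.697] F [-0.6  0.  -1.5] M [-0.01 -0.23  0.05] w 23.3 q6 -0.85
```

View pics/c14.png

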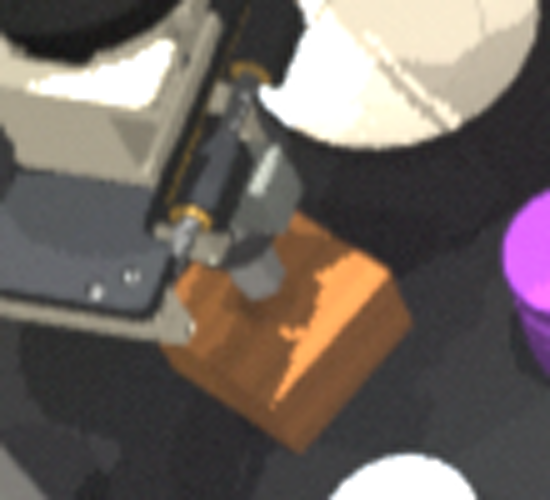

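```bash
python3 - <<'E'
from h2 import *
print('hole px',proj('scene',(.4058,-.3169,.05)))
D=np.load('pics/scene_8.npz');c=cloud('scene',D['d'])*1000
ct=np.array([405.8,-316.9]); e=camera_params('scene')['eye']*1000
v=ct-e[:2];v/=np.linalg.norm(v); lat=np.array([-v[1],v[0]])
P=c[(np.hypot(c[...,0]-ct[0],c[...,1]-ct[1])<30)&(D['d']>0)]
for lo,hi in[(56,66),(66,76),(76,90),(90,106),(106,112)]:
    q=P[(P[:,2]>lo)&(P[:,2]<hi)][:,:2]-ct
    if len(q)<3: continue
    l=q@lat;w=q@v; print(lo,len(q),'lat',np.percentile(l,[2,98]).round(1),'depth',np.percentile(w,[2,25,50,98]).round(1))
print(lat,v)
E
```

```text
hole px (np.float64(183.04959740353047), np.float64(298.8492106752991))
56 4 lat [-9.3  8.5] depth [-6.3 -6.  -3.5  1.4]
66 22 lat [-10.    7.4] depth [-11.5  -9.7  -7.8  -2.2]
76 39 lat [-10.3   7.7] depth [-10.8  -8.6  -7.9  -1.7]
90 6 lat [-3.7 13.9] depth [-14.5 -10.3  -8.6  -8.2]
106 31 lat [-12.1  12. ] depth [-17.2 -15.5 -13.6  -7.7]
[-0.3556 -0.9346] [-0.9346  0.3556]
```

Emit:
{"name": "arm_command", "arguments": {
  "targets": [
    [[0, 0, 0], [0, 0, -10], 1],
    [[0, 0, 0], [0, 0, -8], 1],
    [[0, 0, 0], [0, 0, -5], 1],
    [[0, 0, 0], [0, 0, -5], 1],
    [[0, 0, 0], [0, 0, 0], 1]
  ]
}}

```text
t: 22.05
eef_pos: [0.4044, -0.3151, 0.2791]
ee_rot: [3.141, -0.001, -2.699]
force: [0.3, -0.6, -2.2]
width: 0.0241
```

```bash
python3 - <<'E'
from h2 import *
st()
E
```

```text
t 22.05 p [ 404.4 -315.1  279.1] rot [ 3.141 -0.001 -2.699] F [ 0.3 -0.6 -2.2] M [ 0.07 -0.09 -0.03] w 24.1 q6 -0.85
```

Emit:
{"name": "arm_command", "arguments": {
  "targets": [
    [[0, 0, 0], [0, 0, -10], 1],
    [[0, 0, 0], [0, 0, -10], 1],
    [[0, 0, 0], [0, 0, -4], 1],
    [[0, 0, 0], [0, 0, -2], 1],
    [[0, 0, 0], [0, 0, -1], 1],
    [[0, 0, 0], [0, 0, -1], 1],
    [[0, 0, 0], [0, 0, 0], 1]
  ]
}}

```text
t: 22.75
eef_pos: [0.4048, -0.3152, 0.2521]
ee_rot: [-3.141, 0.0, -2.699]
force: [-0.2, -0.8, -1.8]
width: 0.0237
```

```bash
python3 - <<'E'
from h2 import *
st()
E
```

```text
t 22.75 p [ 404.8 -315.2  252.1] rot [-3.141  0.    -2.699] F [-0.2 -0.8 -1.8] M [ 0.07 -0.12 -0.03] w 23.7 q6 -0.85
```

Emit:
{"name": "arm_command", "arguments": {
  "targets": [
    [[0, 0, 0], [0, 0, -1], 1],
    [[0, 0, 0], [0, 0, -0.5], 1],
    [[0, 0, 0], [0, 0, 0], 1]
  ]
}}

```text
t: 23.05
eef_pos: [0.4049, -0.3152, 0.2518]
ee_rot: [-3.141, 0.0, -2.698]
force: [-1.9, 4.0, 9.8]
width: 0.0237
```

```bash
python3 - <<'E'
from h2 import *
st()
E
```

```text
t 23.05 p [ 404.9 -315.2  251.8] rot [-3.141  0.    -2.698] F [-1.9  4.   9.8] M [ 1.39  0.99 -0.08] w 23.7 q6 -0.85
```

Emit:
{"name": "arm_command", "arguments": {
  "targets": [
    [[0, 0, 0], [0, 0, 0.5], 0.5],
    [[0, 0, 0], [0, 0, 0], 0],
    [[0, 0, 0], [0, 0, 0], 0],
    [[0, 0, 0], [0, 0, 0], 0],
    [[0, 0, 0], [0, 0, 0], 0]
  ],
  "squeeze": 20
}}

```text
t: 23.55
eef_pos: [0.4048, -0.3152, 0.2509]
ee_rot: [-3.142, -0.0, -2.699]
force: [-0.4, -0.8, 0.0]
width: 0.0582
```

Emit:
{"name": "arm_command", "arguments": {
  "targets": [
    [[0, 0, 0], [0, 0, 10], 0],
    [[0, 0, 0], [0, 0, 25], 0],
    [[0, 0, 0], [0, 0, 35], 0],
    [[0, 0, 0.14], [0, 0, 35], 0],
    [[0, 0, 0.14], [20, 3, 0], 0],
    [[0, 0, 0.14], [20, 3, 0], 0],
    [[0, 0, 0.14], [20, 3, 0], 0],
    [[0, 0, 0.14], [20, 3, 0], 0]
  ]
}}

```text
t: 24.35
eef_pos: [0.4853, -0.3031, 0.357]
ee_rot: [-3.141, 0.0, -1.993]
force: [-0.8, -0.5, 0.2]
width: 0.0878
```

Emit:
{"name": "arm_command", "arguments": {
  "targets": [
    [[0, 0, 0.14], [20, 3, 0], 0],
    [[0, 0, 0.14], [20, 3, 0], 0],
    [[0, 0, 0.14], [20, 3, 0], 0],
    [[0, 0, 0.14], [20, 3, 0], 0],
    [[0, 0, 0.14], [20, 2, 0], 0],
    [[0, 0, 0.14], [20, 2, 0], 0],
    [[0, 0, 0.14], [20, 2, 0], 0],
    [[0, 0, 0.14], [0, 0, 0], 0]
  ]
}}

```text
t: 25.15
eef_pos: [0.6267, -0.2848, 0.356]
ee_rot: [3.141, -0.0, -0.872]
force: [-0.3, -0.6, -0.6]
width: 0.0878
```

```bash
python3 - <<'E'
from h2 import *
s=st();grab('9')
E
```

```text
t 25.15 p [ 626.7 -284.8  356. ] rot [ 3.141 -0.    -0.872] F [-0.3 -0.6 -0.6] M [ 0.05  0.06 -0.05] w 87.8 q6 0.84
```

View pics/scene_9.png

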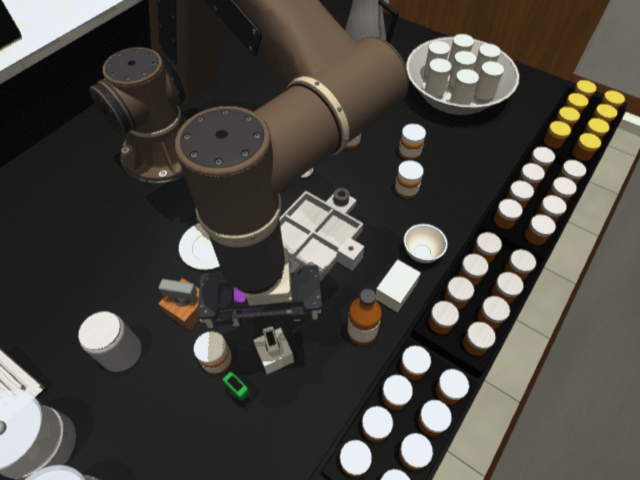

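Emit:
{"name": "arm_command", "arguments": {
  "targets": [
    [[0, 0, 0.12], [-1.2, -0.8, 0], 0],
    [[0, 0, 0.115], [-1.2, -0.7, 0], 0],
    [[0, 0, 0], [0, 0, -40], 0],
    [[0, 0, 0], [0, 0, -30], 0],
    [[0, 0, 0], [0, 0, -10], 0],
    [[0, 0, 0], [0, 0, 0], 0]
  ]
}}

```text
t: 25.85
eef_pos: [0.6218, -0.2867, 0.275]
ee_rot: [3.14, 0.002, -0.646]
force: [0.6, 0.7, 0.4]
width: 0.0873
```

```bash
python3 - <<'E'
from h2 import *
s=st();grab('10')
b=np.load('pics/scene_10.npz')['im']
save('c15',cv2.resize(np.clip(b[280:400,190:340].astype(float)*1.4,0,255).astype(np.uint8),None,fx=5,fy=5,interpolation=cv2.INTER_CUBIC))
E
```

```text
t 25.85 p [ 621.8 -286.7  275. ] rot [ 3.14   0.002 -0.646] F [0.6 0.7 0.4] M [-0.01 -0.04  0.  ] w 87.3 q6 1.07
```

View pics/c15.png

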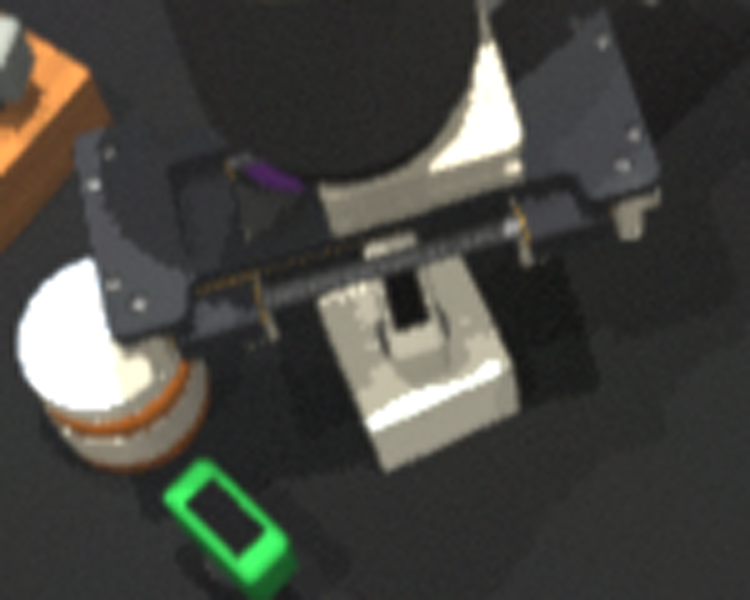

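Emit:
{"name": "arm_command", "arguments": {
  "targets": [
    [[0, 0, 0], [1, 0.3, -20], 0],
    [[0, 0, 0], [0.5, 0, -12], 0],
    [[0, 0, 0], [0, 0, -4], 0],
    [[0, 0, 0], [0, 0, 0], 0.4],
    [[0, 0, 0], [0, 0, 0], 0.8],
    [[0, 0, 0], [0, 0, 0], 1],
    [[0, 0, 0], [0, 0, 0], 1],
    [[0, 0, 0], [0, 0, 0], 1]
  ],
  "squeeze": 10
}}

```text
t: 26.75
eef_pos: [0.6239, -0.2864, 0.2404]
ee_rot: [-3.141, -0.001, -0.644]
force: [-0.6, 0.1, -0.3]
width: 0.0534
```

Emit:
{"name": "arm_command", "arguments": {
  "targets": [
    [[0, 0, 0], [0, 0, 0], 1],
    [[0, 0, 0], [0, 0, 0], 1],
    [[0, 0, 0], [0, 0, 0], 1]
  ]
}}

```text
t: 27.05
eef_pos: [0.6238, -0.2864, 0.24]
ee_rot: [3.142, -0.0, -0.644]
force: [-0.3, -0.4, 0.9]
width: 0.0292
```

```bash
python3 - <<'E'
from h2 import *
s=st()
E
```

```text
t 27.05 p [ 623.8 -286.4  240. ] rot [ 3.142 -0.    -0.644] F [-0.3 -0.4  0.9] M [ 0.01 -0.04 -0.01] w 29.2 q6 1.07
```

Emit:
{"name": "arm_command", "arguments": {
  "targets": [
    [[0, 0, 0], [0, 0, 0], 1],
    [[0, 0, 0], [0, 0, 0], 1],
    [[0, 0, 0], [0, 0, 0], 1],
    [[0, 0, 0], [0, 0, 0], 1]
  ],
  "squeeze": 25
}}

```text
t: 27.45
eef_pos: [0.6238, -0.2864, 0.24]
ee_rot: [3.142, -0.0, -0.644]
force: [-0.4, -0.6, -0.3]
width: 0.0218
```

```bash
python3 - <<'E'
from h2 import *
s=st()
E
```

```text
t 27.45 p [ 623.8 -286.4  240. ] rot [ 3.142 -0.    -0.644] F [-0.4 -0.6 -0.3] M [ 0.08 -0.08  0.02] w 21.8 q6 1.07
```

Emit:
{"name": "arm_command", "arguments": {
  "targets": [
    [[0, 0, 0], [0, 0, 10], 1],
    [[0, 0, 0], [0, 0, 25], 1],
    [[0, 0, 0], [0, 0, 35], 1],
    [[0, 0, 0], [0, 0, 30], 1],
    [[0, 0, 0], [0, 36, 0], 1],
    [[0, 0, 0], [0, 40, 0], 1],
    [[0, 0, 0], [0, 40, 0], 1],
    [[0, 0, 0], [0, 40, 0], 1]
  ]
}}

```text
t: 28.25
eef_pos: [0.6235, -0.1291, 0.3408]
ee_rot: [-3.141, -0.0, -0.644]
force: [0.9, -0.5, -0.3]
width: 0.0215
```

Emit:
{"name": "arm_command", "arguments": {
  "targets": [
    [[0, 0, 0], [-0.5, 40, 0], 1],
    [[0, 0, 0], [-0.5, 40, 0], 1],
    [[0, 0, 0], [-0.5, 36, 0], 1],
    [[0, 0, 0], [-0.8, 13, 0], 1],
    [[0, 0, 0], [0, 0, -10], 1],
    [[0, 0, 0], [0, 0, 0], 1],
    [[0, 0, 0], [0, 0, 0], 1]
  ]
}}

```text
t: 28.95
eef_pos: [0.6213, -0.0024, 0.3296]
ee_rot: [3.141, 0.001, -0.645]
force: [-0.4, -0.9, -1.2]
width: 0.0219
```

```bash
cat > cmp.py <<'E'
from h2 import *
def cmpr(tag,ct,bands,rad=30):
    D=np.load(f'pics/scene_{tag}.npz');c=cloud('scene',D['d'])*1000
    ct=np.array(ct,float);e=camera_params('scene')['eye']*1000
    v=ct-e[:2];v/=np.linalg.norm(v); lat=np.array([-v[1],v[0]])
    P=c[(np.hypot(c[...,0]-ct[0],c[...,1]-ct[1])<rad)&(D['d']>0)]
    for lo,hi in bands:
        q=P[(P[:,2]>lo)&(P[:,2]<hi)][:,:2]-ct
        if len(q)<3: continue
        l=q@lat;w=q@v; print(lo,len(q),'lat',np.percentile(l,[2,50,98]).round(1),'depth',np.percentile(w,[2,25,50,98]).round(1))
    print('lat',lat,'v',v)
E
python3 - <<'E'
from cmp import *
s=st();grab('11')
b=np.load('pics/scene_11.npz')['im']
save('c16',cv2.resize(np.clip(b[160:280,290:410].astype(float)*1.4,0,255).astype(np.uint8),None,fx=5,fy=5,interpolation=cv2.INTER_CUBIC))
cmpr('11',(626.6,-6.2),[(42,50),(90,100),(100,110),(110,125),(125,135)])
# well hole px in scene: dark blob in well block top
im=np.load('pics/scene0.npz')['im'].astype(float).mean(2); u,v=map(int,proj('scene',(.6266,-.0062,.05)));w=im[v-7:v+8,u-7:u+8]
m=w<(w.min()+w.max())/2; 
k=np.argwhere((w<w.max()*.75)); print(w.round()[::2,::2]); 
E
```

```text
t 28.95 p [621.3  -2.4 329.6] rot [ 3.141  0.001 -0.645] F [-0.4 -0.9 -1.2] M [-0.02 -0.   -0.01] w 21.9 q6 0.62
42 290 lat [-23.9  -0.4  25.5] depth [-23.5  -8.1   1.9  26.2]
100 12 lat [-3.2  0.9  5.5] depth [-3.7 -3.1 -1.3  1.2]
110 14 lat [-3.   2.4  6.1] depth [-4.1 -2.8 -2.2  1.8]
lat [-0.867  -0.4984] v [-0.4984  0.867 ]
[[225. 230. 231. 230. 232. 232. 224. 167.]
 [230. 231. 231. 230. 231. 231. 230. 232.]
 [231. 231. 229. 177. 153. 215. 231. 231.]
 [233. 231. 222.  93.  85. 157. 232. 230.]
 [232. 231. 230. 176. 158. 216. 232. 231.]
 [229. 232. 230. 231. 231. 231. 232. 231.]
 [116. 208. 228. 232. 232. 231. 232. 201.]
 [ 83.  88. 153. 221. 230. 231. 208.  95.]]
```

View pics/c16.png

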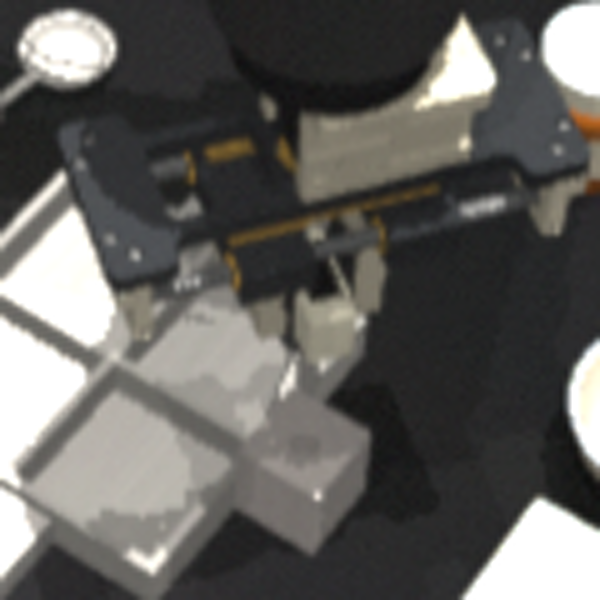

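Emit:
{"name": "arm_command", "arguments": {
  "targets": [
    [[0, 0, 0], [0, 0.3, -25], 1],
    [[0, 0, 0], [0, 0, -14], 1],
    [[0, 0, 0], [0, 0, -3], 1],
    [[0, 0, 0], [0, 0, 0], 1]
  ]
}}

```text
t: 29.45
eef_pos: [0.6216, -0.0015, 0.2876]
ee_rot: [3.14, 0.001, -0.644]
force: [0.0, -0.0, -0.2]
width: 0.0222
```

```bash
python3 - <<'E'
from cmp import *
s=st();grab('12')
b=np.load('pics/scene_12.npz')['im']
save('c17',cv2.resize(np.clip(b[200:280,310:400].astype(float)*1.8,0,255).astype(np.uint8),None,fx=7,fy=7,interpolation=cv2.INTER_CUBIC))
cmpr('12',(626.6,-6.2),[(42,49),(55,65),(65,75),(75,90)])
E
```

```text
t 29.45 p [621.6  -1.5 287.6] rot [ 3.14   0.001 -0.644] F [ 0.  -0.  -0.2] M [ 0.02 -0.1   0.05] w 22.2 q6 0.62
42 219 lat [-24.1  -2.   25.8] depth [-22.5  -9.1  -0.6  21. ]
55 6 lat [-2.9  1.2  3.7] depth [-3.7 -3.5 -2.2  0.4]
65 12 lat [-2.9  0.6  4.2] depth [-2.5 -1.7 -0.8  1.3]
lat [-0.867  -0.4984] v [-0.4984  0.867 ]
```

View pics/c17.png

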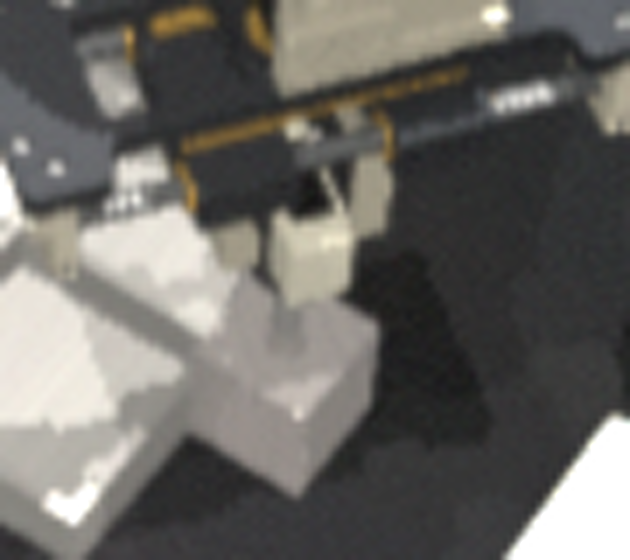

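Emit:
{"name": "arm_command", "arguments": {
  "targets": [
    [[0, 0, 0], [0.5, -0.8, -3], 1],
    [[0, 0, 0], [0, 0, -3], 1],
    [[0, 0, 0], [0, 0, -3], 1],
    [[0, 0, 0], [0, 0, -2], 1],
    [[0, 0, 0], [0, 0, 0], 1]
  ]
}}

```text
t: 30.05
eef_pos: [0.622, -0.0014, 0.2769]
ee_rot: [-3.141, 0.0, -0.644]
force: [0.3, 4.3, -1.4]
width: 0.0221
```

```bash
python3 - <<'E'
from h2 import *
st()
E
```

```text
t 30.05 p [622.   -1.4 276.9] rot [-3.141  0.    -0.644] F [ 0.3  4.3 -1.4] M [ 1.34  0.25 -0.  ] w 22.1 q6 0.62
```

Emit:
{"name": "arm_command", "arguments": {
  "targets": [
    [[0, 0, 0], [0, 0.9, -2], 1],
    [[0, 0, 0], [0, 0, -4], 1],
    [[0, 0, 0], [0, 0, -4], 1],
    [[0, 0, 0], [0, 0, -4], 1],
    [[0, 0, 0], [0, 0, 0], 1]
  ]
}}

```text
t: 30.55
eef_pos: [0.6218, -0.001, 0.262]
ee_rot: [3.141, 0.001, -0.644]
force: [-0.8, 2.5, -2.8]
width: 0.0216
```

```bash
python3 - <<'E'
from h2 import *
st()
E
```

```text
t 30.55 p [621.8  -1.  262. ] rot [ 3.141  0.001 -0.644] F [-0.8  2.5 -2.8] M [0.9  0.2  0.05] w 21.6 q6 0.62
```

Emit:
{"name": "arm_command", "arguments": {
  "targets": [
    [[0, 0, 0], [0, 0.5, -5], 1],
    [[0, 0, 0], [0, 0, -5], 1],
    [[0, 0, 0], [0, 0, -4], 1],
    [[0, 0, 0], [0, 0, -4], 1],
    [[0, 0, 0], [0, 0, -2], 1],
    [[0, 0, 0], [0, 0, 0], 1]
  ]
}}

```text
t: 31.15
eef_pos: [0.622, -0.0006, 0.2425]
ee_rot: [3.141, 0.0, -0.644]
force: [-0.9, 0.2, -1.7]
width: 0.0215
```

```bash
python3 - <<'E'
from h2 import *
st()
E
```

```text
t 31.15 p [622.   -0.6 242.5] rot [ 3.141  0.    -0.644] F [-0.9  0.2 -1.7] M [-0.03  0.05  0.02] w 21.5 q6 0.61
```

Emit:
{"name": "arm_command", "arguments": {
  "targets": [
    [[0, 0, 0], [0, 0, -1.5], 1],
    [[0, 0, 0], [0, 0, -1], 1],
    [[0, 0, 0], [0, 0, -0.7], 1],
    [[0, 0, 0], [0, 0, -0.5], 1],
    [[0, 0, 0], [0, 0, 0], 1]
  ]
}}

```text
t: 31.65
eef_pos: [0.6221, -0.0005, 0.2399]
ee_rot: [-3.141, -0.0, -0.644]
force: [-2.0, 0.6, 3.2]
width: 0.0218
```

```bash
python3 - <<'E'
from h2 import *
st()
E
```

```text
t 31.65 p [622.1  -0.5 239.9] rot [-3.141 -0.    -0.644] F [-2.   0.6  3.2] M [ 0.13  0.94 -0.01] w 21.8 q6 0.61
```

Emit:
{"name": "arm_command", "arguments": {
  "targets": [
    [[0, 0, 0], [0, 0, -0.8], 1],
    [[0, 0, 0], [0, 0, 0], 1],
    [[0, 0, 0], [0, 0, 0.5], 0.5],
    [[0, 0, 0], [0, 0, 0], 0],
    [[0, 0, 0], [0, 0, 0], 0],
    [[0, 0, 0], [0, 0, 0], 0],
    [[0, 0, 0], [0, 0, 0], 0]
  ]
}}

```text
t: 32.35
eef_pos: [0.622, -0.0005, 0.2388]
ee_rot: [3.141, 0.0, -0.644]
force: [-1.0, -0.3, 0.2]
width: 0.0564
```

```bash
python3 - <<'E'
from h2 import *
st(); grab('13')
b=np.load('pics/scene_13.npz')['im']
save('c18',cv2.resize(np.clip(b[200:280,310:400].astype(float)*1.8,0,255).astype(np.uint8),None,fx=7,fy=7,interpolation=cv2.INTER_CUBIC))
E
```

```text
t 32.35 p [622.   -0.5 238.8] rot [ 3.141  0.    -0.644] F [-1.  -0.3  0.2] M [ 0.03 -0.05 -0.01] w 56.4 q6 0.61
```

View pics/c18.png

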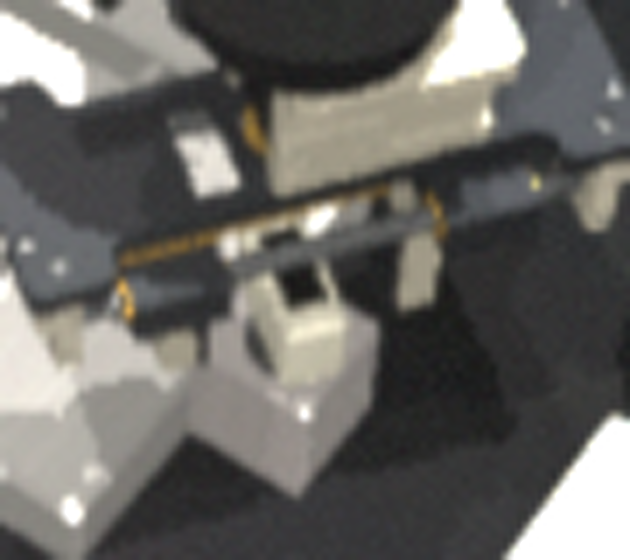

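Emit:
{"name": "arm_command", "arguments": {
  "targets": [
    [[0, 0, 0], [0, 0, 10], 0],
    [[0, 0, 0], [0, 0, 30], 0],
    [[0, 0, 0], [0, 0, 35], 0],
    [[0, 0, -0.02], [0, 20, 20], 0],
    [[0, 0, -0.03], [0, 35, 0], 0],
    [[0, 0, -0.03], [0, 35, 0], 0],
    [[0, 0, -0.03], [0, 0, 0], 0],
    [[0, 0, -0.03], [0, 0, 0], 0]
  ]
}}

```text
t: 33.25
eef_pos: [0.6219, 0.0903, 0.3346]
ee_rot: [-3.141, -0.0, -0.784]
force: [0.5, -0.1, -0.6]
width: 0.0877
```

```bash
cat > jars.py <<'E'
from h2 import *
def jars(tag):
    D=np.load(f'pics/top_{tag}.npz');im,d=D['im'],D['d'];c=cloud('top',d)
    hsv=cv2.cvtColor(im,cv2.COLOR_RGB2HSV)
    m=(c[...,2]>.066)&(c[...,2]<.092)&(hsv[...,1]<60)&(hsv[...,2]>120)&(c[...,0]<.70)&(c[...,0]>.3)
    k,l,s,ce=cv2.connectedComponentsWithStats(m.astype(np.uint8))
    for i in range(1,k):
        if s[i,4]>250:
            vv,uu=np.nonzero(l==i); P=np.array([onz('top',u,v,.078)[:2] for u,v in zip(uu,vv)])*1000
            (x,y),r=cv2.minEnclosingCircle(P.astype(np.float32))
            print('px',ce[i].round(),'n',s[i,4],'mean',(P.mean(0)+[2,-2]).round(1),'circ',round(x+2,1),round(y-2,1),'r',round(r,1),'z',(c[l==i][:,2].mean()*1000).round(1))
E
python3 - <<'E'
from jars import *
st(); grab('14'); jars('14')
E
```

```text
t 33.25 p [621.9  90.3 334.6] rot [-3.141 -0.    -0.784] F [ 0.5 -0.1 -0.6] M [-0.01  0.03  0.01] w 87.7 q6 0.33
px [ 39. 184.] n 300 mean [685.3 636.1] circ 679.8 652.9 r 77.6 z 72.5
px [478. 242.] n 580 mean [ 534.2 -365.6] circ 534.2 -365.2 r 31.0 z 78.4
px [ 39. 299.] n 534 mean [423.5 624.9] circ 443.3 628.4 r 100.0 z 73.9
```

View pics/top_14.png

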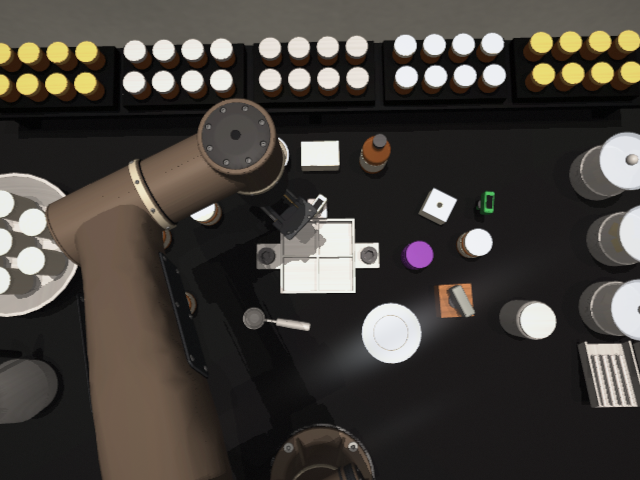

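View pics/scene_14.png

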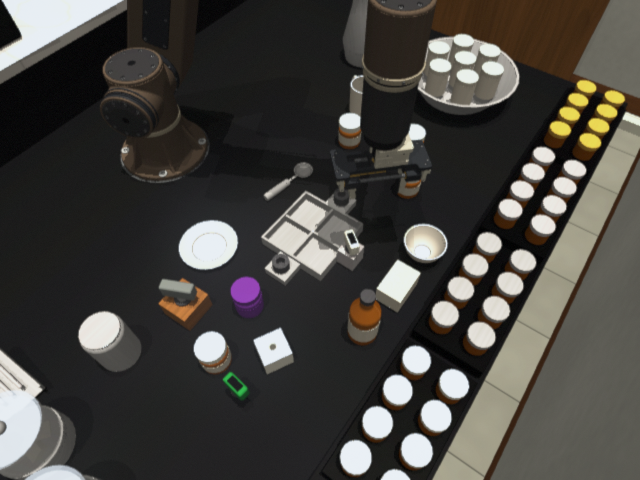

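Emit:
{"name": "arm_command", "arguments": {
  "targets": [
    [[0, 0, 0], [-9, -45, 0], 0],
    [[0, 0, 0], [-9, -45, 0], 0],
    [[0, 0, 0], [-9, -45, 0], 0],
    [[0, 0, 0], [-9, -45, 0], 0],
    [[0, 0, 0], [-9, -45, 0], 0],
    [[0, 0, 0], [-9, -45, 0], 0],
    [[0, 0, 0], [-9, -45, 0], 0],
    [[0, 0, 0], [-9, -45, 0], 0]
  ]
}}

```text
t: 34.15
eef_pos: [0.5488, -0.2732, 0.3344]
ee_rot: [-3.142, -0.0, -0.784]
force: [1.1, -0.6, 0.4]
width: 0.0878
```

Emit:
{"name": "arm_command", "arguments": {
  "targets": [
    [[0, 0, 0], [-8, -45, 0], 0],
    [[0, 0, 0], [-8, -45, 0], 0],
    [[0, 0, 0], [0, -6, 0], 0],
    [[0, 0, 0], [0, 0, 0], 0],
    [[0, 0, 0], [0, 0, 0], 0]
  ]
}}

```text
t: 34.65
eef_pos: [0.5335, -0.3666, 0.3339]
ee_rot: [-3.142, 0.0, -0.785]
force: [-0.1, 0.8, 0.1]
width: 0.0875
```

```bash
python3 - <<'E'
from jars import *
st(); grab('15'); jars('15')
E
```

```text
t 34.65 p [ 533.5 -366.6  333.9] rot [-3.142  0.    -0.785] F [-0.1  0.8  0.1] M [ 0.05 -0.02  0.01] w 87.5 q6 1.09
px [ 51. 251.] n 1139 mean [531.3 602.5] circ 543.5 672.4 r 161.4 z 73.8
px [201. 208.] n 567 mean [624.2 261.8] circ 625.0 261.3 r 31.6 z 78.7
px [148. 235.] n 579 mean [564.6 383.4] circ 564.7 383.5 r 31.6 z 78.6
px [174. 305.] n 619 mean [403.6 321.5] circ 403.8 321.7 r 31.5 z 78.5
```

View pics/scene_15.png

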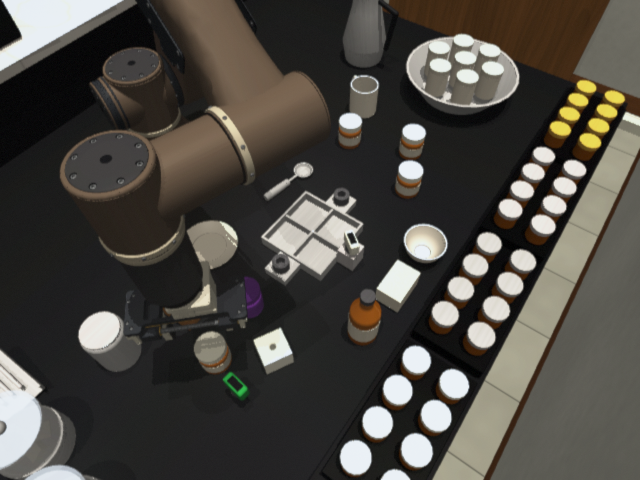

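```bash
python3 - <<'E'
from h2 import *
D=np.load('pics/top0.npz');c=cloud('top',D['d'])
m=(c[...,2]>.11)&(c[...,2]<.13)&(np.hypot(c[...,0]-.36,c[...,1]+.45)<.1)
print('can',c[m].mean(0)*1000,m.sum())
E
```

```text
can [ 357.9113 -465.3724  119.5542] 1124
```

Emit:
{"name": "arm_command", "arguments": {
  "targets": [
    [[0, 0, 0], [0.5, 1, -30], 0],
    [[0, 0, 0], [0, 0, -25], 0],
    [[0, 0, 0], [0, 0, 0], 0]
  ]
}}

```text
t: 35.05
eef_pos: [0.5337, -0.3637, 0.2758]
ee_rot: [3.14, 0.006, -0.783]
force: [0.2, 0.2, 0.4]
width: 0.0875
```

Emit:
{"name": "arm_command", "arguments": {
  "targets": [
    [[0, 0, 0], [0, -1, -20], 0],
    [[0, 0, 0], [0, 0, -20], 0],
    [[0, 0, 0], [0, 0, -14], 0],
    [[0, 0, 0], [0, 0, -5], 0],
    [[0, 0, 0], [0, 0, 0], 0.3],
    [[0, 0, 0], [0, 0, 0], 0.5],
    [[0, 0, 0], [0, 0, 0], 0.7],
    [[0, 0, 0], [0, 0, 0], 0.7]
  ],
  "squeeze": 15
}}

```text
t: 35.85
eef_pos: [0.5348, -0.3666, 0.2209]
ee_rot: [-3.141, -0.001, -0.784]
force: [-0.2, -0.4, 2.1]
width: 0.0618
```

```bash
python3 - <<'E'
from h2 import *
st()
E
```

```text
t 35.85 p [ 534.8 -366.6  220.9] rot [-3.141 -0.001 -0.784] F [-0.2 -0.4  2.1] M [-0.24  0.1  -0.03] w 61.8 q6 1.09
```

Emit:
{"name": "arm_command", "arguments": {
  "targets": [
    [[0, 0, 0], [0, 0, 0], 0.8],
    [[0, 0, 0], [0, 0, 0], 0.8],
    [[0, 0, 0], [0, 0, 10], 0.8],
    [[0, 0, 0], [0, 0, 25], 0.8],
    [[0, 0, 0], [0, 0, 30], 0.8],
    [[0, 0, 0], [0, 0, 30], 0.8],
    [[0, 0, 0], [0, 0, 22], 0.8]
  ],
  "squeeze": 30
}}

```text
t: 36.55
eef_pos: [0.5344, -0.3665, 0.3392]
ee_rot: [-3.141, -0.001, -0.784]
force: [0.8, -0.1, -1.4]
width: 0.0615
```

Emit:
{"name": "arm_command", "arguments": {
  "targets": [
    [[0, 0, 0], [-8, 40, 0], 0.8],
    [[0, 0, 0], [-8, 40, 0], 0.8],
    [[0, 0, 0], [-8, 40, 0], 0.8],
    [[0, 0, 0], [-8, 40, 0], 0.8],
    [[0, 0, 0], [-8, 40, 0], 0.8],
    [[0, 0, 0], [-8, 40, 0], 0.8],
    [[0, 0, 0], [-8, 40, 0], 0.8],
    [[0, 0, 0], [-8, 40, 0], 0.8]
  ]
}}

```text
t: 37.35
eef_pos: [0.4696, -0.0452, 0.3373]
ee_rot: [-3.142, 0.0, -0.784]
force: [1.2, 0.8, -1.1]
width: 0.0619
```

```bash
python3 - <<'E'
from h2 import *
st()
E
```

```text
t 37.35 p [469.6 -45.2 337.3] rot [-3.142  0.    -0.784] F [ 1.2  0.8 -1.1] M [ 0.07 -0.2  -0.06] w 61.9 q6 0.46
```

Emit:
{"name": "arm_command", "arguments": {
  "targets": [
    [[0, 0, 0], [0, 0.5, -35], 0.8],
    [[0, 0, 0], [0, 0, -35], 0.8],
    [[0, 0, 0], [0, 0, -20], 0.8],
    [[0, 0, 0], [0, 0, -12], 0.8],
    [[0, 0, 0], [0, 0, -5], 0.8],
    [[0, 0, 0], [0, 0, 0], 0.8]
  ]
}}

```text
t: 37.95
eef_pos: [0.4703, -0.0461, 0.2297]
ee_rot: [3.14, 0.001, -0.784]
force: [-0.6, -0.1, -1.7]
width: 0.0617
```

```bash
python3 - <<'E'
from h2 import *
st(); grab('16')
b=np.load('pics/scene_16.npz')['im']
save('c19',cv2.resize(np.clip(b[150:310,220:400].astype(float)*1.4,0,255).astype(np.uint8),None,fx=4,fy=4,interpolation=cv2.INTER_CUBIC))
E
```

```text
t 37.95 p [470.3 -46.1 229.7] rot [ 3.14   0.001 -0.784] F [-0.6 -0.1 -1.7] M [-0.03  0.04 -0.01] w 61.7 q6 0.47
```

View pics/c19.png

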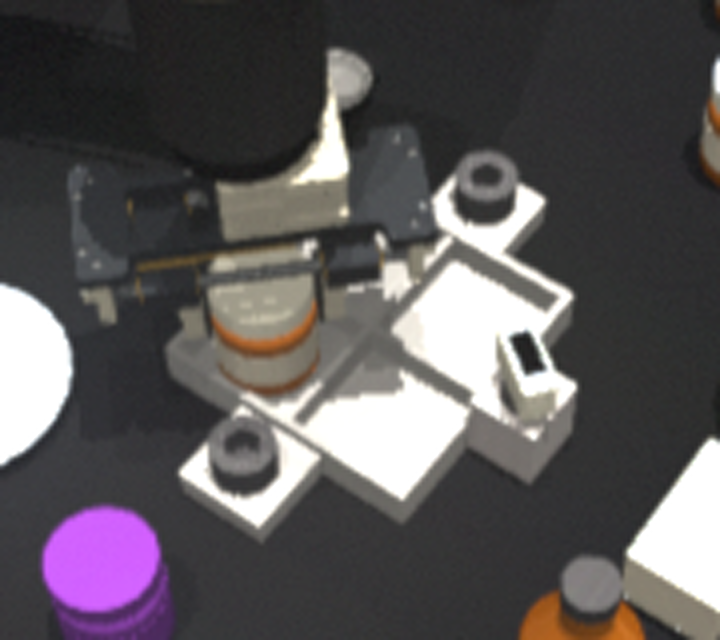

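Emit:
{"name": "arm_command", "arguments": {
  "targets": [
    [[0, 0, 0], [0, 4, 0], 0.8],
    [[0, 0, 0], [0, 0, -2], 0.8],
    [[0, 0, 0], [0, 0, -1.5], 0.8],
    [[0, 0, 0], [0, 0, -1], 0.8],
    [[0, 0, 0], [0, 0, 0], 0.8]
  ]
}}

```text
t: 38.55
eef_pos: [0.4706, -0.0419, 0.2259]
ee_rot: [-3.141, -0.0, -0.784]
force: [-2.6, 1.7, 4.8]
width: 0.0617
```

```bash
python3 - <<'E'
from h2 import *
st()
E
```

```text
t 38.55 p [470.6 -41.9 225.9] rot [-3.141 -0.    -0.784] F [-2.6  1.7  4.8] M [ 0.51  0.77 -0.06] w 61.7 q6 0.46
```

Emit:
{"name": "arm_command", "arguments": {
  "targets": [
    [[0, 0, 0], [0, 0, 0.5], 0.3],
    [[0, 0, 0], [0, 0, 0], 0],
    [[0, 0, 0], [0, 0, 0], 0],
    [[0, 0, 0], [0, 0, 0], 0],
    [[0, 0, 0], [0, 0, 10], 0],
    [[0, 0, 0], [0, 0, 30], 0],
    [[0, 0, 0], [0, 0, 35], 0],
    [[0, 0, 0], [0, 0, 35], 0]
  ],
  "squeeze": 15
}}

```text
t: 39.35
eef_pos: [0.4703, -0.0421, 0.3379]
ee_rot: [3.141, -0.0, -0.784]
force: [0.7, -0.4, -0.4]
width: 0.0875
```

```bash
python3 - <<'E'
from jars import *
st(); grab('17'); jars('17')
E
```

```text
t 39.35 p [470.3 -42.1 337.9] rot [ 3.141 -0.    -0.784] F [ 0.7 -0.4 -0.4] M [ 0.1  -0.23 -0.04] w 87.5 q6 0.46
px [ 50. 249.] n 1168 mean [537.  606.1] circ 545.4 680.5 r 161.7 z 73.6
px [201. 208.] n 563 mean [624.2 261.9] circ 624.3 262.1 r 31.1 z 78.5
px [148. 234.] n 578 mean [564.6 383.3] circ 564.7 383.5 r 31.6 z 78.5
px [108. 330.] n 266 mean [351.9 467.6] circ 349.9 469.7 r 52.0 z 86.3
```

View pics/scene_17.png

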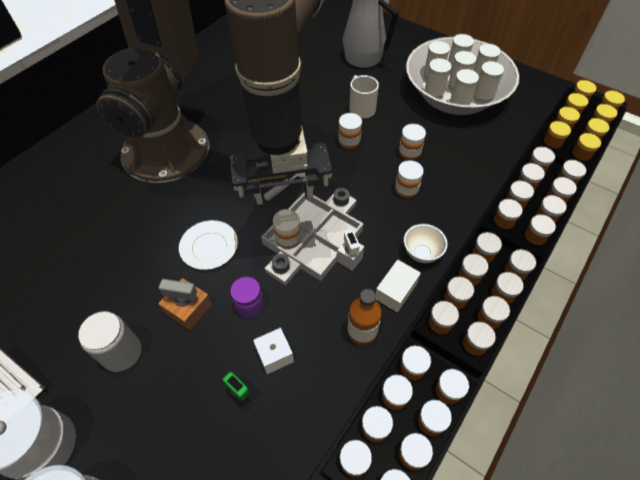

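Emit:
{"name": "arm_command", "arguments": {
  "targets": [
    [[0, 0, 0], [19, 38, 0], 0],
    [[0, 0, 0], [19, 38, 0], 0],
    [[0, 0, 0], [19, 38, 0], 0],
    [[0, 0, 0], [19, 38, 0], 0],
    [[0, 0, 0], [19, 38, 0], 0],
    [[0, 0, 0], [19, 38, 0], 0],
    [[0, 0, 0], [20, 38, 0], 0],
    [[0, 0, 0], [20, 38, 0], 0]
  ]
}}

```text
t: 40.25
eef_pos: [0.625, 0.2636, 0.3364]
ee_rot: [-3.141, -0.0, -0.784]
force: [0.3, 0.1, 0.2]
width: 0.0878
```

Emit:
{"name": "arm_command", "arguments": {
  "targets": [
    [[0, 0, 0], [0, 0, -25], 0],
    [[0, 0, 0], [0, 0, -25], 0],
    [[0, 0, 0], [0, 0, 0], 0],
    [[0, 0, 0], [0, 0, 0], 0]
  ]
}}

```text
t: 40.65
eef_pos: [0.6246, 0.2619, 0.2863]
ee_rot: [3.141, -0.0, -0.784]
force: [0.2, -0.1, 1.0]
width: 0.0875
```

```bash
python3 - <<'E'
from jars import *
st(); grab('18')
b=np.load('pics/scene_18.npz')['im']
save('c20',cv2.resize(np.clip(b[80:240,310:490].astype(float)*1.3,0,255).astype(np.uint8),None,fx=4,fy=4,interpolation=cv2.INTER_CUBIC))
E
```

```text
t 40.65 p [624.6 261.9 286.3] rot [ 3.141 -0.    -0.784] F [ 0.2 -0.1  1. ] M [ 0.   -0.02 -0.01] w 87.5 q6 0.1
```

View pics/c20.png

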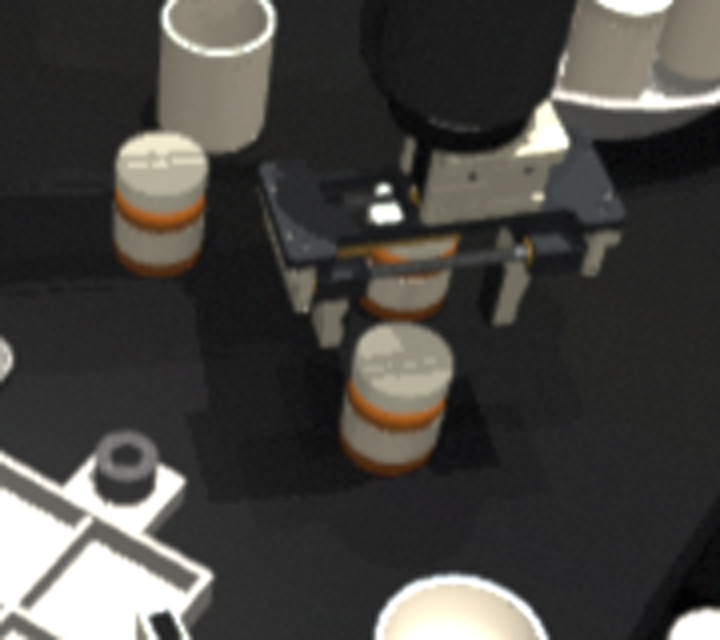

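Emit:
{"name": "arm_command", "arguments": {
  "targets": [
    [[0, 0, 0], [0, 0, -25], 0],
    [[0, 0, 0], [0, 0, -22], 0],
    [[0, 0, 0], [0, 0, -14], 0],
    [[0, 0, 0], [0, 0, -5], 0],
    [[0, 0, 0], [0, 0, 0], 0.3],
    [[0, 0, 0], [0, 0, 0], 0.5],
    [[0, 0, 0], [0, 0, 0], 0.7],
    [[0, 0, 0], [0, 0, 0], 0.7]
  ],
  "squeeze": 15
}}

```text
t: 41.55
eef_pos: [0.6249, 0.2623, 0.2211]
ee_rot: [-3.14, -0.0, -0.784]
force: [-0.4, 0.1, 0.4]
width: 0.0613
```

```bash
python3 - <<'E'
from h2 import *
st()
E
```

```text
t 41.55 p [624.9 262.3 221.1] rot [-3.14  -0.    -0.784] F [-0.4  0.1  0.4] M [-0.02  0.03  0.04] w 61.3 q6 0.1
```

Emit:
{"name": "arm_command", "arguments": {
  "targets": [
    [[0, 0, 0], [0, 0, 0], 0.8],
    [[0, 0, 0], [0, 0, 0], 0.8],
    [[0, 0, 0], [0, 0, 10], 0.8],
    [[0, 0, 0], [0, 0, 25], 0.8],
    [[0, 0, 0], [0, 0, 30], 0.8],
    [[0, 0, 0], [0, 0, 30], 0.8],
    [[0, 0, 0], [0, 0, 22], 0.8]
  ],
  "squeeze": 30
}}

```text
t: 42.25
eef_pos: [0.6243, 0.2618, 0.339]
ee_rot: [-3.141, 0.0, -0.784]
force: [-0.2, -0.5, -2.3]
width: 0.0618
```

Emit:
{"name": "arm_command", "arguments": {
  "targets": [
    [[0, 0, 0], [-11, -36, 0], 0.8],
    [[0, 0, 0], [-11, -36, 0], 0.8],
    [[0, 0, 0], [-11, -36, 0], 0.8],
    [[0, 0, 0], [-11, -36, 0], 0.8],
    [[0, 0, 0], [-12, -36, 0], 0.8],
    [[0, 0, 0], [-12, -36, 0], 0.8],
    [[0, 0, 0], [0, -4, 0], 0.8],
    [[0, 0, 0], [0, 0, 0], 0.8]
  ]
}}

```text
t: 43.05
eef_pos: [0.5559, 0.0408, 0.3372]
ee_rot: [3.141, 0.0, -0.786]
force: [0.0, 0.7, -3.2]
width: 0.062
```

Emit:
{"name": "arm_command", "arguments": {
  "targets": [
    [[0, 0, 0], [0, 0, -30], 0.8],
    [[0, 0, 0], [0, 0, -30], 0.8],
    [[0, 0, 0], [0, 0, -20], 0.8],
    [[0, 0, 0], [0, 0, 0], 0.8],
    [[0, 0, 0], [0, 0, 0], 0.8]
  ]
}}

```text
t: 43.55
eef_pos: [0.557, 0.0428, 0.2572]
ee_rot: [3.141, -0.0, -0.783]
force: [-0.3, 0.4, -2.7]
width: 0.0613
```

```bash
python3 - <<'E'
from h2 import *
st(); grab('19')
b=np.load('pics/scene_19.npz')['im']
save('c21',cv2.resize(np.clip(b[130:310,240:420].astype(float)*1.4,0,255).astype(np.uint8),None,fx=3.3,fy=3.3,interpolation=cv2.INTER_CUBIC))
E
```

```text
t 43.55 p [557.   42.8 257.2] rot [ 3.141 -0.    -0.783] F [-0.3  0.4 -2.7] M [ 0.03 -0.11 -0.  ] w 61.3 q6 0.36
```

View pics/c21.png

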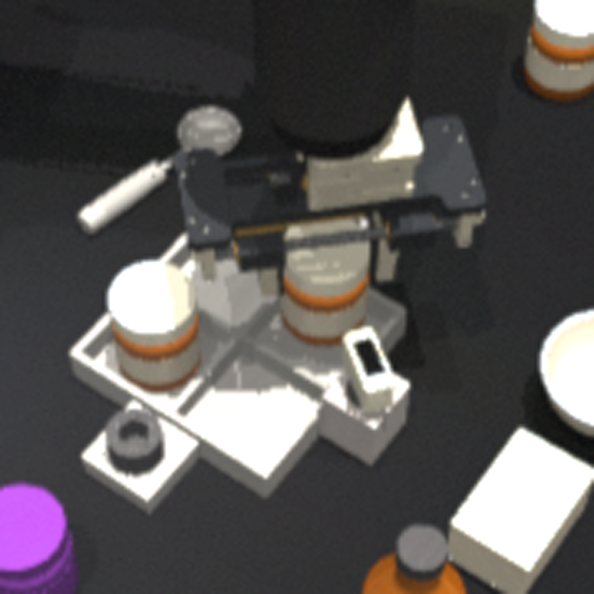

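Emit:
{"name": "arm_command", "arguments": {
  "targets": [
    [[0, 0, 0], [-0.5, -0.8, -15], 0.8],
    [[0, 0, 0], [0, 0, -10], 0.8],
    [[0, 0, 0], [0, 0, -3], 0.8],
    [[0, 0, 0], [0, 0, -2], 0.8],
    [[0, 0, 0], [0, 0, -1.5], 0.8],
    [[0, 0, 0], [0, 0, -1], 0.8],
    [[0, 0, 0], [0, 0, 0], 0.8]
  ]
}}

```text
t: 44.35
eef_pos: [0.5563, 0.0413, 0.2259]
ee_rot: [-3.141, -0.001, -0.783]
force: [-2.6, 0.9, 7.0]
width: 0.0611
```

```bash
python3 - <<'E'
from h2 import *
st()
E
```

```text
t 44.35 p [556.3  41.3 225.9] rot [-3.141 -0.001 -0.783] F [-2.6  0.9  7. ] M [ 0.09  1.47 -0.08] w 61.1 q6 0.36
```

Seated. Release, lift, and look for the next jars.

Emit:
{"name": "arm_command", "arguments": {
  "targets": [
    [[0, 0, 0], [0, 0, 0.5], 0.3],
    [[0, 0, 0], [0, 0, 0], 0],
    [[0, 0, 0], [0, 0, 0], 0],
    [[0, 0, 0], [0, 0, 0], 0],
    [[0, 0, 0], [0, 0, 10], 0],
    [[0, 0, 0], [0, 0, 30], 0],
    [[0, 0, 0], [0, 0, 35], 0],
    [[0, 0, 0], [0, 0, 35], 0]
  ],
  "squeeze": 15
}}

```text
t: 45.15
eef_pos: [0.5559, 0.0411, 0.3368]
ee_rot: [3.141, -0.0, -0.784]
force: [0.8, -0.0, -0.2]
width: 0.0877
```

Emit:
{"name": "arm_command", "arguments": {
  "targets": [
    [[0, 0, 0.14], [0, -30, 0], 0],
    [[0, 0, 0.14], [0, -35, 0], 0],
    [[0, 0, 0.14], [0, -35, 0], 0],
    [[0, 0, 0.14], [0, -30, 0], 0],
    [[0, 0, 0.14], [0, -20, 0], 0]
  ]
}}

```text
t: 45.65
eef_pos: [0.5558, -0.1106, 0.3358]
ee_rot: [3.142, -0.001, -0.079]
force: [0.7, -0.2, 0.1]
width: 0.0879
```

```bash
python3 - <<'E'
from jars import *
st(); grab('20'); jars('20')
E
```

```text
t 45.65 p [ 555.8 -110.6  335.8] rot [ 3.142 -0.001 -0.079] F [ 0.7 -0.2  0.1] M [-0.01 -0.02  0.01] w 87.9 q6 1.34
px [ 51. 251.] n 1145 mean [531.  603.2] circ 543.5 672.4 r 161.4 z 73.7
px [148. 234.] n 576 mean [564.6 383.3] circ 564.8 383.4 r 31.6 z 78.7
px [335. 273.] n 581 mean [469.8 -42. ] circ 469.7 -41.6 r 30.6 z 83.7
px [174. 305.] n 615 mean [403.5 321.5] circ 403.6 321.6 r 31.3 z 78.4
px [109. 330.] n 260 mean [350.7 466.5] circ 349.9 469.7 r 52.0 z 86.3
```

View pics/scene_20.png

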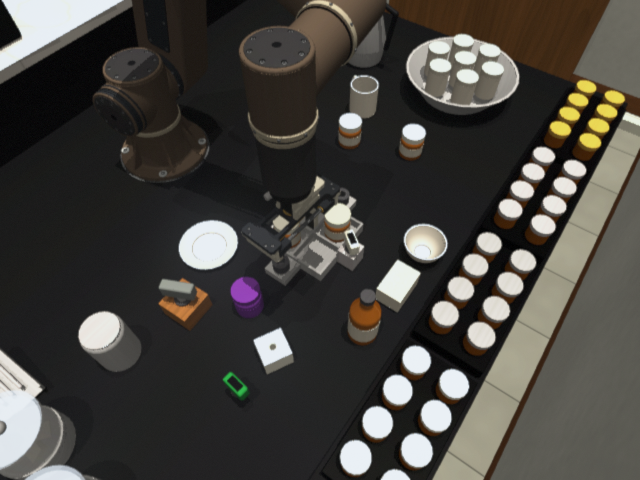

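Emit:
{"name": "arm_command", "arguments": {
  "targets": [
    [[0, 0, 0.08], [1, 45, 0], 0],
    [[0, 0, 0.08], [1, 45, 0], 0],
    [[0, 0, 0.08], [1, 45, 0], 0],
    [[0, 0, 0.08], [1, 45, 0], 0],
    [[0, 0, 0.08], [1, 45, 0], 0],
    [[0, 0, 0.08], [1, 45, 0], 0],
    [[0, 0, 0.08], [1, 45, 0], 0],
    [[0, 0, 0.08], [1, 45, 0], 0]
  ]
}}

```text
t: 46.55
eef_pos: [0.5634, 0.2538, 0.3358]
ee_rot: [-3.142, -0.001, 0.557]
force: [1.0, -0.4, -0.1]
width: 0.0874
```

Emit:
{"name": "arm_command", "arguments": {
  "targets": [
    [[0, 0, 0.08], [1, 45, 0], 0],
    [[0, 0, 0.08], [0, 45, 0], 0],
    [[0, 0, 0.065], [0, 44, 0], 0],
    [[0, 0, 0], [0, 0, 0], 0],
    [[0, 0, 0], [0, 0, -25], 0],
    [[0, 0, 0], [0, 0, -25], 0],
    [[0, 0, 0], [0, 0, 0], 0],
    [[0, 0, 0], [0, 0, 0], 0]
  ]
}}

```text
t: 47.35
eef_pos: [0.565, 0.3855, 0.2855]
ee_rot: [3.141, 0.001, 0.78]
force: [-0.8, -0.1, 1.0]
width: 0.0878
```

```bash
python3 - <<'E'
from jars import *
st(); grab('21')
b=np.load('pics/scene_21.npz')['im']
save('c22',cv2.resize(np.clip(b[60:220,310:490].astype(float)*1.3,0,255).astype(np.uint8),None,fx=4,fy=4,interpolation=cv2.INTER_CUBIC))
E
```

```text
t 47.35 p [565.  385.5 285.5] rot [3.141 0.001 0.78 ] F [-0.8 -0.1  1. ] M [-0.07 -0.15  0.02] w 87.8 q6 1.47
```

View pics/c22.png

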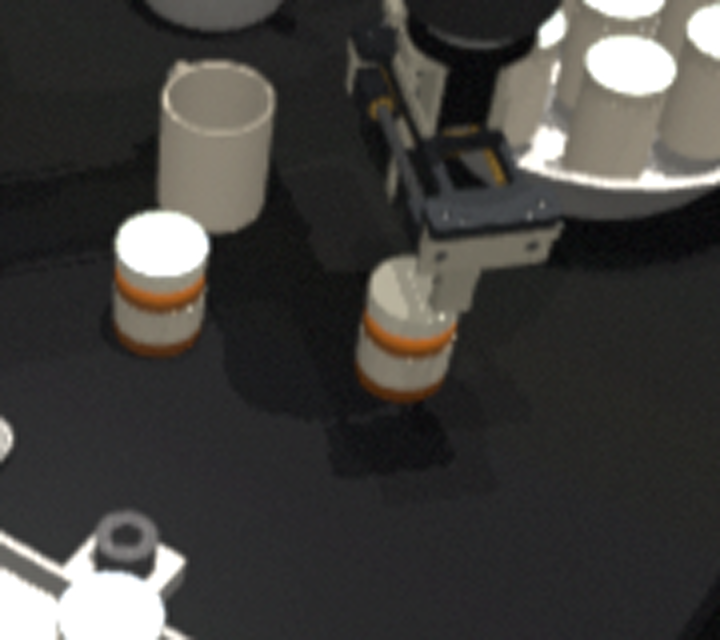

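Emit:
{"name": "arm_command", "arguments": {
  "targets": [
    [[0, 0, 0], [0, -2, -22], 0],
    [[0, 0, 0], [0, 0, -22], 0],
    [[0, 0, 0], [0, 0, -15], 0],
    [[0, 0, 0], [0, 0, -5], 0],
    [[0, 0, 0], [0, 0, 0], 0.3],
    [[0, 0, 0], [0, 0, 0], 0.5],
    [[0, 0, 0], [0, 0, 0], 0.7],
    [[0, 0, 0], [0, 0, 0], 0.7]
  ],
  "squeeze": 15
}}

```text
t: 48.25
eef_pos: [0.5652, 0.3836, 0.222]
ee_rot: [-3.141, -0.002, 0.781]
force: [0.2, 0.3, 1.4]
width: 0.0619
```

```bash
python3 - <<'E'
from h2 import *
st()
E
```

```text
t 48.25 p [565.2 383.6 222. ] rot [-3.141 -0.002  0.781] F [0.2 0.3 1.4] M [-0.2  -0.21 -0.05] w 61.9 q6 1.47
```

Emit:
{"name": "arm_command", "arguments": {
  "targets": [
    [[0, 0, 0], [0, 0, 0], 0.8],
    [[0, 0, 0], [0, 0, 0], 0.8],
    [[0, 0, 0], [0, 0, 10], 0.8],
    [[0, 0, 0], [0, 0, 25], 0.8],
    [[0, 0, 0], [0, 0, 30], 0.8],
    [[0, 0, 0], [0, 0, 30], 0.8],
    [[0, 0, 0], [0, 0, 25], 0.8]
  ],
  "squeeze": 30
}}

```text
t: 48.95
eef_pos: [0.565, 0.3829, 0.3428]
ee_rot: [3.141, -0.0, 0.781]
force: [-0.7, 0.8, -1.3]
width: 0.0618
```

Emit:
{"name": "arm_command", "arguments": {
  "targets": [
    [[0, 0, 0], [-1, -42, 0], 0.8],
    [[0, 0, 0], [-1, -43, 0], 0.8],
    [[0, 0, 0], [-1, -43, 0], 0.8],
    [[0, 0, 0], [-1, -43, 0], 0.8],
    [[0, 0, 0], [-1, -43, 0], 0.8],
    [[0, 0, 0], [-1, -43, 0], 0.8],
    [[0, 0, 0], [-1, -43, 0], 0.8],
    [[0, 0, 0], [-1, -43, 0], 0.8]
  ]
}}

```text
t: 49.75
eef_pos: [0.5563, 0.0383, 0.3412]
ee_rot: [-3.141, 0.0, 0.781]
force: [0.4, -0.7, -2.2]
width: 0.061
```

Emit:
{"name": "arm_command", "arguments": {
  "targets": [
    [[0, 0, 0], [-1, -43, 0], 0.8],
    [[0, 0, 0], [-1, -41, 0], 0.8],
    [[0, 0, 0], [0, 0, 0], 0.8],
    [[0, 0, 0], [0, 0, 0], 0.8]
  ]
}}

```text
t: 50.15
eef_pos: [0.5546, -0.045, 0.3411]
ee_rot: [-3.141, 0.0, 0.779]
force: [-0.4, 0.1, -1.8]
width: 0.0614
```

```bash
python3 - <<'E'
from h2 import *
st()
E
```

```text
t 50.15 p [554.6 -45.  341.1] rot [-3.141  0.     0.779] F [-0.4  0.1 -1.8] M [-0.04 -0.04  0.01] w 61.4 q6 2.08
```

Emit:
{"name": "arm_command", "arguments": {
  "targets": [
    [[0, 0, 0], [0.5, 1.5, -30], 0.8],
    [[0, 0, 0], [0, 0, -30], 0.8],
    [[0, 0, 0], [0, 0, -25], 0.8],
    [[0, 0, 0], [0, 0, 0], 0.8]
  ]
}}

```text
t: 50.55
eef_pos: [0.5541, -0.0415, 0.2528]
ee_rot: [-3.138, 0.005, 0.782]
force: [-1.1, -0.4, -2.6]
width: 0.0615
```

```bash
python3 - <<'E'
from h2 import *
st(); grab('22')
b=np.load('pics/scene_22.npz')['im']
save('c23',cv2.resize(np.clip(b[130:310,240:420].astype(float)*1.4,0,255).astype(np.uint8),None,fx=3.3,fy=3.3,interpolation=cv2.INTER_CUBIC))
E
```

```text
t 50.55 p [554.1 -41.5 252.8] rot [-3.138  0.005  0.782] F [-1.1 -0.4 -2.6] M [-0.17  0.07 -0.  ] w 61.5 q6 2.08
```

View pics/c23.png

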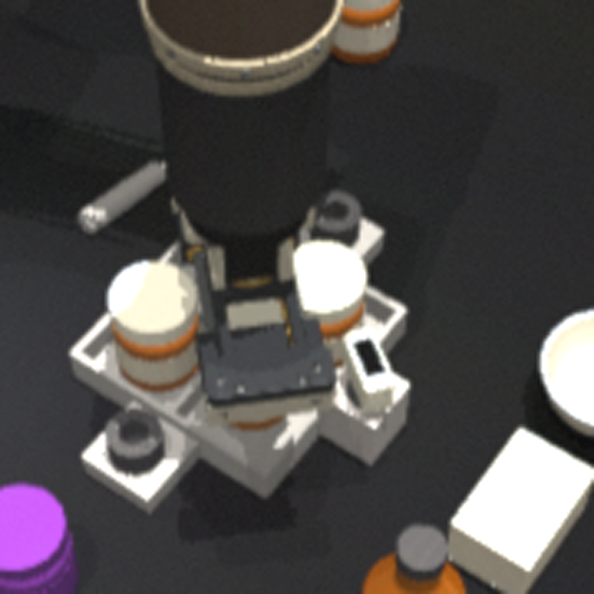

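Emit:
{"name": "arm_command", "arguments": {
  "targets": [
    [[0, 0, 0], [0.5, -1, -12], 0.8],
    [[0, 0, 0], [0, 0, -8], 0.8],
    [[0, 0, 0], [0, 0, -3], 0.8],
    [[0, 0, 0], [0, 0, -1.5], 0.8],
    [[0, 0, 0], [0, 0, -1], 0.8],
    [[0, 0, 0], [0, 0, 0], 0.8]
  ]
}}

```text
t: 51.25
eef_pos: [0.5561, -0.0433, 0.2306]
ee_rot: [3.141, -0.0, 0.781]
force: [-0.0, 0.0, -2.0]
width: 0.0614
```

```bash
python3 - <<'E'
from h2 import *
st()
E
```

```text
t 51.25 p [556.1 -43.3 230.6] rot [ 3.141 -0.     0.781] F [-0.  0. -2.] M [-0.08 -0.07 -0.01] w 61.4 q6 2.08
```

Emit:
{"name": "arm_command", "arguments": {
  "targets": [
    [[0, 0, 0], [0, 0, -2], 0.8],
    [[0, 0, 0], [0, 0, -1.5], 0.8],
    [[0, 0, 0], [0, 0, -1], 0.8],
    [[0, 0, 0], [0, 0, -0.7], 0.8],
    [[0, 0, 0], [0, 0, 0], 0.8]
  ]
}}

```text
t: 51.75
eef_pos: [0.556, -0.0433, 0.2269]
ee_rot: [3.141, -0.0, 0.782]
force: [-6.5, 1.5, 14.9]
width: 0.0613
```

```bash
python3 - <<'E'
from h2 import *
st()
E
```

```text
t 51.75 p [556.  -43.3 226.9] rot [ 3.141 -0.     0.782] F [-6.5  1.5 14.9] M [ 0.57  2.25 -0.06] w 61.3 q6 2.08
```

Emit:
{"name": "arm_command", "arguments": {
  "targets": [
    [[0, 0, 0], [0, 0, 1], 0.3],
    [[0, 0, 0], [0, 0, 0], 0],
    [[0, 0, 0], [0, 0, 0], 0],
    [[0, 0, 0], [0, 0, 0], 0],
    [[0, 0, 0], [0, 0, 10], 0],
    [[0, 0, 0], [0, 0, 30], 0],
    [[0, 0, 0], [0, 0, 35], 0],
    [[0, 0, 0], [0, 0, 35], 0]
  ],
  "squeeze": 15
}}

```text
t: 52.55
eef_pos: [0.5559, -0.0434, 0.338]
ee_rot: [-3.142, 0.001, 0.781]
force: [1.3, 0.1, 0.2]
width: 0.0878
```

```bash
python3 - <<'E'
from jars import *
st(); grab('23'); jars('23')
E
```

```text
t 52.55 p [555.9 -43.4 338. ] rot [-3.142  0.001  0.781] F [1.3 0.1 0.2] M [-0.05 -0.17 -0.01] w 87.8 q6 2.08
px [ 51. 251.] n 1145 mean [530.9 602.8] circ 543.5 672.4 r 161.4 z 73.8
px [336. 273.] n 558 mean [468.5 -42.6] circ 469.7 -41.5 r 30.6 z 83.6
```

View pics/scene_23.png

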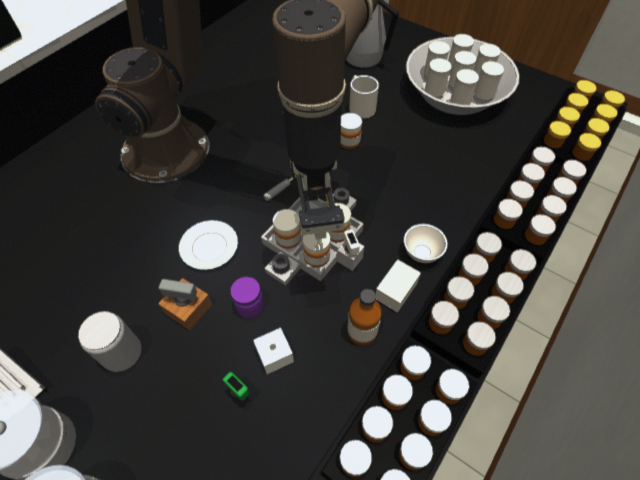

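Emit:
{"name": "arm_command", "arguments": {
  "targets": [
    [[0, 0, 0], [-15, 40, 0], 0],
    [[0, 0, 0], [-15, 40, 0], 0],
    [[0, 0, 0], [-15, 40, 0], 0],
    [[0, 0, 0], [-17, 40, 0], 0],
    [[0, 0, 0], [-18, 41, 0], 0],
    [[0, 0, 0], [-18, 41, 0], 0],
    [[0, 0, 0], [-18, 41, 0], 0],
    [[0, 0, 0], [-18, 41, 0], 0]
  ]
}}

```text
t: 53.45
eef_pos: [0.4209, 0.2822, 0.3369]
ee_rot: [-3.142, -0.001, 0.781]
force: [1.1, 1.0, 0.8]
width: 0.0874
```

Emit:
{"name": "arm_command", "arguments": {
  "targets": [
    [[0, 0, 0], [-18.5, 41, 0], 0],
    [[0, 0, 0], [0, 0, 0], 0],
    [[0, 0, 0], [0, 0, -25], 0],
    [[0, 0, 0], [0, 0, -25], 0],
    [[0, 0, 0], [0, 0, 0], 0],
    [[0, 0, 0], [0, 0, 0], 0]
  ]
}}

```text
t: 54.05
eef_pos: [0.4038, 0.3216, 0.2867]
ee_rot: [3.141, 0.001, 0.781]
force: [-0.1, 0.2, 0.5]
width: 0.0875
```

```bash
python3 - <<'E'
from jars import *
st(); grab('24'); jars('24')
b=np.load('pics/scene_24.npz')['im']
save('c24',cv2.resize(np.clip(b[50:210,270:450].astype(float)*1.3,0,255).astype(np.uint8),None,fx=4,fy=4,interpolation=cv2.INTER_CUBIC))
E
```

```text
t 54.05 p [403.8 321.6 286.7] rot [3.141 0.001 0.781] F [-0.1  0.2  0.5] M [-0.07 -0.09 -0.  ] w 87.5 q6 1.3
px [ 63. 216.] n 658 mean [610.4 578.2] circ 583.9 618.1 r 130.2 z 73.9
px [298. 236.] n 580 mean [555.4  41.5] circ 555.3 41.3 r 31.4 z 83.5
px [335. 235.] n 581 mean [556.3 -43.4] circ 556.4 -43.4 r 31.1 z 83.5
px [335. 273.] n 592 mean [469.6 -41.5] circ 469.7 -41.5 r 30.6 z 83.6
```

View pics/c24.png

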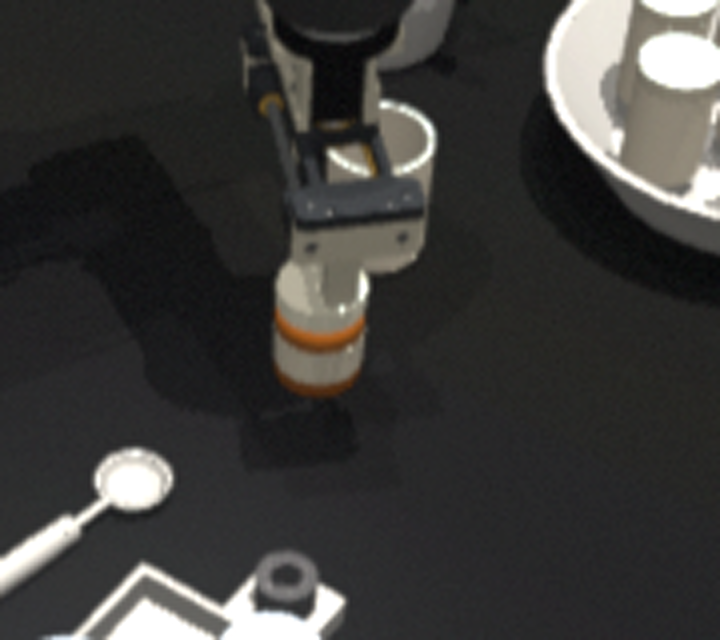

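Emit:
{"name": "arm_command", "arguments": {
  "targets": [
    [[0, 0, 0], [0, 0, -22], 0],
    [[0, 0, 0], [0, 0, -22], 0],
    [[0, 0, 0], [0, 0, -16], 0],
    [[0, 0, 0], [0, 0, -5], 0],
    [[0, 0, 0], [0, 0, 0], 0.3],
    [[0, 0, 0], [0, 0, 0], 0.5],
    [[0, 0, 0], [0, 0, 0], 0.7],
    [[0, 0, 0], [0, 0, 0], 0.7]
  ],
  "squeeze": 15
}}

```text
t: 54.95
eef_pos: [0.4037, 0.3221, 0.2222]
ee_rot: [-3.141, -0.002, 0.781]
force: [-0.1, -0.1, 2.0]
width: 0.062
```

```bash
python3 - <<'E'
from h2 import *
st()
E
```

```text
t 54.95 p [403.7 322.1 222.2] rot [-3.141 -0.002  0.781] F [-0.1 -0.1  2. ] M [-0.17 -0.08 -0.  ] w 62.0 q6 1.3
```

Emit:
{"name": "arm_command", "arguments": {
  "targets": [
    [[0, 0, 0], [0, 0, 0], 0.8],
    [[0, 0, 0], [0, 0, 0], 0.8],
    [[0, 0, 0], [0, 0, 10], 0.8],
    [[0, 0, 0], [0, 0, 25], 0.8],
    [[0, 0, 0], [0, 0, 30], 0.8],
    [[0, 0, 0], [0, 0, 30], 0.8],
    [[0, 0, 0], [0, 0, 25], 0.8]
  ],
  "squeeze": 30
}}

```text
t: 55.65
eef_pos: [0.4033, 0.3213, 0.3432]
ee_rot: [-3.141, -0.0, 0.781]
force: [-0.1, -0.2, -3.4]
width: 0.0616
```

Emit:
{"name": "arm_command", "arguments": {
  "targets": [
    [[0, 0, 0], [9.5, -39, 0], 0.8],
    [[0, 0, 0], [9.5, -40, 0], 0.8],
    [[0, 0, 0], [9.5, -40, 0], 0.8],
    [[0, 0, 0], [9.5, -40, 0], 0.8],
    [[0, 0, 0], [10, -40, 0], 0.8],
    [[0, 0, 0], [10, -40, 0], 0.8],
    [[0, 0, 0], [10, -40, 0], 0.8],
    [[0, 0, 0], [0, 0, 0], 0.8]
  ]
}}

```text
t: 56.45
eef_pos: [0.4713, 0.0388, 0.3413]
ee_rot: [-3.141, 0.002, 0.777]
force: [-0.2, 0.6, -3.5]
width: 0.0614
```

Emit:
{"name": "arm_command", "arguments": {
  "targets": [
    [[0, 0, 0], [0, 0, -30], 0.8],
    [[0, 0, 0], [0, 0, -20], 0.8],
    [[0, 0, 0], [0, 0, 0], 0.8],
    [[0, 0, 0], [0, 0, 0], 0.8]
  ]
}}

```text
t: 56.85
eef_pos: [0.4716, 0.0429, 0.2917]
ee_rot: [-3.142, 0.001, 0.782]
force: [0.1, -0.0, -2.8]
width: 0.0613
```

```bash
python3 - <<'E'
from h2 import *
st(); grab('25')
b=np.load('pics/scene_25.npz')['im']
save('c25',cv2.resize(np.clip(b[110:310,220:420].astype(float)*1.4,0,255).astype(np.uint8),None,fx=3,fy=3,interpolation=cv2.INTER_CUBIC))
E
```

```text
t 56.85 p [471.6  42.9 291.7] rot [-3.142  0.001  0.782] F [ 0.1 -0.  -2.8] M [-0.07 -0.11 -0.  ] w 61.3 q6 1.84
```

View pics/c25.png

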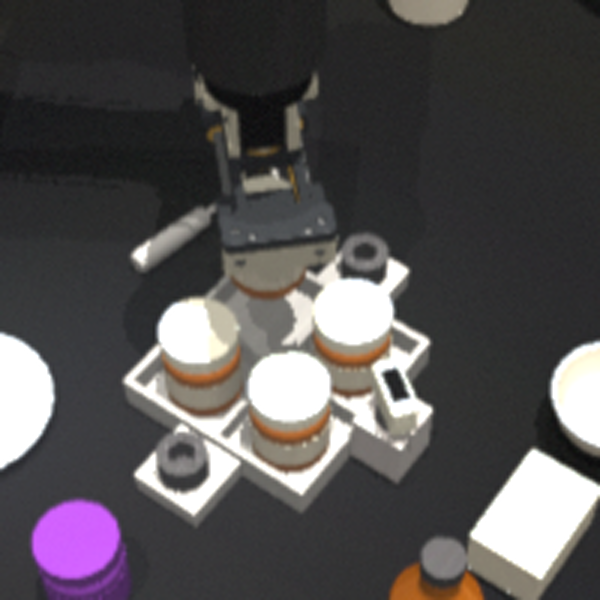

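Emit:
{"name": "arm_command", "arguments": {
  "targets": [
    [[0, 0, 0], [0, 0, -30], 0.8],
    [[0, 0, 0], [0, 0, -20], 0.8],
    [[0, 0, 0], [0, 0, -8], 0.8],
    [[0, 0, 0], [0, 0, -3], 0.8],
    [[0, 0, 0], [0, 0, -2], 0.8],
    [[0, 0, 0], [0, 0, -1], 0.8],
    [[0, 0, 0], [0, 0, 0], 0.8]
  ]
}}

```text
t: 57.65
eef_pos: [0.4718, 0.0429, 0.2279]
ee_rot: [3.141, -0.001, 0.781]
force: [0.2, -1.0, -2.4]
width: 0.0615
```

```bash
python3 - <<'E'
from h2 import *
st()
E
```

```text
t 57.65 p [471.8  42.9 227.9] rot [ 3.141 -0.001  0.781] F [ 0.2 -1.  -2.4] M [-0.13 -0.01 -0.  ] w 61.5 q6 1.84
```

Emit:
{"name": "arm_command", "arguments": {
  "targets": [
    [[0, 0, 0], [0, 0, -0.8], 0.8],
    [[0, 0, 0], [0, 0, -0.6], 0.8],
    [[0, 0, 0], [0, 0, 0], 0.8]
  ]
}}

```text
t: 57.95
eef_pos: [0.4718, 0.0429, 0.2272]
ee_rot: [3.141, -0.001, 0.782]
force: [-5.2, 1.4, 10.0]
width: 0.0618
```

```bash
python3 - <<'E'
from h2 import *
st()
E
```

```text
t 57.95 p [471.8  42.9 227.2] rot [ 3.141 -0.001  0.782] F [-5.2  1.4 10. ] M [ 0.19  1.64 -0.01] w 61.8 q6 1.84
```

Seated. Release, rise, and move aside for the final check.

Emit:
{"name": "arm_command", "arguments": {
  "targets": [
    [[0, 0, 0], [0, 0, 0.8], 0.3],
    [[0, 0, 0], [0, 0, 0], 0],
    [[0, 0, 0], [0, 0, 0], 0],
    [[0, 0, 0], [0, 0, 0], 0],
    [[0, 0, 0], [0, 0, 10], 0],
    [[0, 0, 0], [0, 0, 30], 0],
    [[0, 0, 0], [0, 0, 35], 0],
    [[0, 0, 0], [0, 0, 45], 0]
  ],
  "squeeze": 15
}}

```text
t: 58.75
eef_pos: [0.4709, 0.0424, 0.3476]
ee_rot: [-3.141, 0.002, 0.781]
force: [1.5, 1.2, -0.2]
width: 0.0878
```

Emit:
{"name": "arm_command", "arguments": {
  "targets": [
    [[0, 0, 0], [-5, 40, 10], 0],
    [[0, 0, 0], [-5, 40, 10], 0],
    [[0, 0, 0], [-5, 40, 10], 0],
    [[0, 0, 0], [-5, 40, 10], 0],
    [[0, 0, 0], [-5, 40, 0], 0],
    [[0, 0, 0], [-5, 40, 0], 0],
    [[0, 0, 0], [-5, 40, 0], 0],
    [[0, 0, 0], [0, 0, 0], 0]
  ]
}}

```text
t: 59.55
eef_pos: [0.4361, 0.3265, 0.3871]
ee_rot: [3.142, -0.001, 0.784]
force: [0.4, 0.1, -0.3]
width: 0.0876
```

```bash
python3 - <<'E'
from jars import *
st(); grab('26'); jars('26')
from rect import *
for n in('top',):
    D=np.load(f'pics/{n}_26.npz');d=D['d']
    for nm,ct,rad,lo,hi,z in [('key',(.402,-.312),.06,.098,.118,.110),('therm',(.622,0),.05,.083,.1,.092)]:
        r,m,zz,k=facerect(n,d,ct,rad,lo,hi,z); print(nm,np.round(r[0],1),np.round(r[1],1),round(r[2],1),'z',round(zz*1000,1),k)
im=np.load('pics/top_26.npz')['im'].astype(float);im2=np.load('pics/scene_26.npz')['im'].astype(float)
row=[]
for n,i,cs in(('top',im,[(.5132,.1216),(.5096,-.1182)]),('scene',im2,[(.516,.117),(.5135,-.1217)])):
    for c in cs:
        g=rectify(n,i,c,.048); lo,hi=np.percentile(g[90:290,90:290],[1,99]); row.append(stretch(g,lo,hi))
save('fin_screws',np.vstack([np.hstack(row[:2]),np.hstack(row[2:])])[:,:,:][::1][:600] if False else cv2.resize(np.vstack([np.hstack(row[:2]),np.hstack(row[2:])]),(600,600)))
E
```

```text
t 59.55 p [436.1 326.5 387.1] rot [ 3.142 -0.001  0.784] F [ 0.4  0.1 -0.3] M [-0.22 -0.04 -0.  ] w 87.6 q6 1.35
px [ 60. 206.] n 558 mean [635.5 585.4] circ 611.0 614.7 r 116.4 z 73.6
px [298. 236.] n 582 mean [555.4  41.5] circ 555.4 41.3 r 31.3 z 83.4
px [335. 235.] n 580 mean [556.4 -43.4] circ 556.4 -43.4 r 31.1 z 83.4
px [298. 273.] n 597 mean [471.9  42.9] circ 471.9 42.9 r 31.0 z 83.5
px [335. 273.] n 589 mean [469.6 -41.5] circ 469.7 -41.5 r 30.6 z 83.6
key [ 401.5 -312.3] [69.6 26.2] 25.6 z 109.3 386
therm [620.6  -0.6] [22.5 49.9] 53.4 z 92.3 218
```

View pics/scene_26.png

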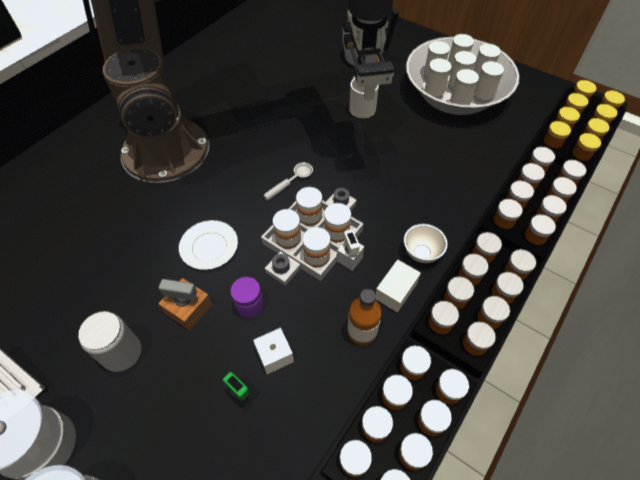

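View pics/top_26.png

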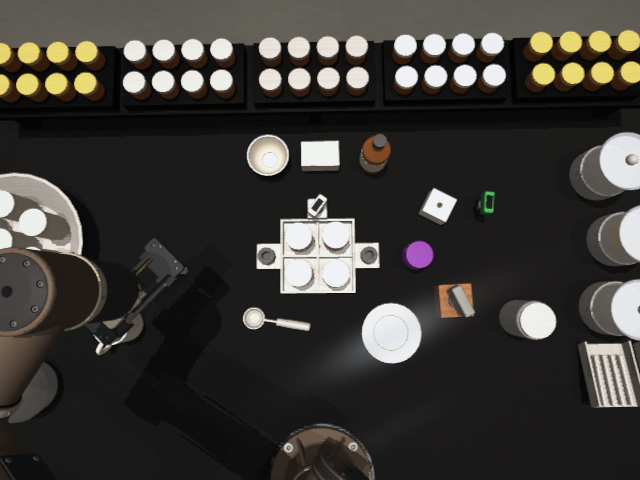

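View pics/fin_screws.png

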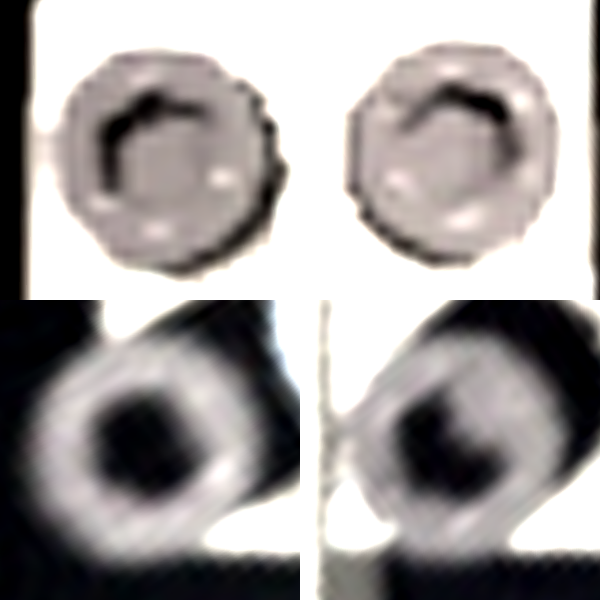

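```bash
python3 - <<'E'
from h import *
print(job_done())
E
```

```text
the job is handed in; nothing more can be done
None
```

The job is done and handed in at about 60 s of the 210 s limit. `job_done()` gives no verdict, so the results below rest on my own measurements.

- **Screws:** I tightened both with the key bottomed in the socket, left first. On each, the torque rose from under 0.1 to about 0.45 N m at the angle where I expected the stop. The final images can't confirm the angle, because each screw turned roughly 60° and the hex sockets look the same as before.
- **Key:** It is back in its wooden block with the collar down. The handle top measured 109 mm, the same as at the start.
- **Thermometer:** It is in the well with its collar on the block. The head top measured 92 mm, as expected.
- **Jars:** All four loose jars stand upright, one in each pocket. Their lids measured about 83.5 mm high, and each jar is within about 2 mm of its pocket centre.
- **Everything else:** The final pictures show the decoys and the other things on the counter where they started.

**Checks that disagreed:**
- **Camera positions:** The two cameras differed by about 7–9 mm in position. I corrected for this using the robot base, the gripper and the contact forces.
- **First try at the left socket:** The key touched the rim at about 19 N before I shifted it 1 mm and it went in.
- **Jar knock:** I saw no jar knocked aside.

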